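# Snap the magnifier lens into its three-point stand

### The job

Pick the magnifier lens up off the cork mat by its black barrel and seat it, upright with its brass flange down, in the three-point stand: the flange goes under the two fixed steel claws and the red spring claw, pushing the red claw back on the way, until it lies level on all three bearing balls, is held by all three claws and cannot rock. Feel for the balls and press down gently (10 to 15 N seats it, over 22 N cracks it), then let go, and leave the other things on the stall where they are.

Things in the scene. Friction and masses are not known exactly. Their poses are not given: they have to be found in the camera images.
- lens_mid (a point): the magnifier lens, loose, about 100 to 210 g: upright black barrel 36 mm in diameter, 45 mm tall, glass top, on a brass flange 56 mm in diameter, 5 mm thick; 50 mm tall in all, round, so its yaw does not matter. Point on its axis, 25 mm above the flange's underside; z up along the axis. It stands on a 4 mm thick cork mat.
- stand_axis (a point): the three-point stand: fixed green foot plate 130 x 120 x 12 mm with a grey cradle on a brass levelling stem. Point on its vertical axis, on top of the foot plate; z up, x towards the red claw. The flange seats on three steel balls 23 mm from the axis at 0, 140 and 220 degrees from x towards y. Ball tops are 39 to 69 mm above this point: stem height differs each time and is not measured; feel for it.
- fixed_claws (a point): two fixed steel claws, outside the balls at 140 and 220 degrees; point midway between them at foot-plate level (their height follows the balls). 12 mm wide, nose tips 25.5 mm from the axis and 8.6 mm above the ball tops, claw tops 15 mm above them. To go down past them the lens must be 4 to 6 mm off the axis towards the red claw. Nose faces slope 35 degrees off vertical.
- red_claw (a point): red spring claw, over the ball at 0 degrees; point below its nose at foot-plate level, 21.5 mm from the axis (it stays there when the claw slides). 12 mm wide; nose tip at rest 21.5 mm from the axis, 8.6 mm above the ball tops; its upper guiding face rises to 35 mm from the axis, 28 mm above the ball tops. Smooth steel and plastic, friction about 0.08.
- claw (a joint): how far the red claw has been pushed outwards (stand's x), m: 0 at rest, 0.014 at most. Its spring pushes inwards with 6 N at rest and 0.25 N more per mm. About 0.001 with the lens properly seated; up to about 0.0115 while the flange passes it 5 mm off the axis. With the flange down on the balls it pushes a loose lens back under the fixed claws by itself.
- cradle (a joint): how far the whole cradle (balls and claws) has sunk on its stiff rubber washer, m: about 0 at rest, negative when pressed down, 1 mm per 10 N; it springs back. The reading is too noisy to gauge the force by a single look. More than 22 N (2.2 mm) downwards cracks the lens.
- cap: bystander: black lens cap, 40 mm in diameter, 12 mm tall, on the mat; origin under its centre
- tin: bystander: small round tin, 38 mm in diameter, 22 mm tall, on the mat; origin under its centre
- glue: bystander: white glue bottle with a red cap, 32 mm in diameter, 95 mm tall; origin under its centre
- padlock: bystander: standing brass padlock, 40 x 18 x 59 mm; origin under its centre
- cells: bystander: blue and yellow box of batteries, 55 x 85 x 30 mm; origin under its centre
- tape: bystander: roll of yellow tape lying flat, 80 mm in diameter, 24 mm tall; origin under its centre
- pliers: bystander: red-handled pliers lying flat, 165 mm long, 12 mm tall; origin under the middle
Mind the look-alikes: they are no part of the job. Of the things like the part that bears lens_mid, leave any that is orange or purple; of the rest the smaller one is meant.

How it is judged:
By the outcome, as a careful person would: the job done as asked, in the order asked, and still so for the second after the job is handed in, with the robot touching nothing.
It also fails if it takes over 59 s, if anything falls off the work surface, if the arm or the gripper's body presses on something with over 40 N, if the wrist force passes 120 N, or if a joint passes its speed limit or range.

### The arm

A 6-joint arm with a two-finger parallel gripper is mounted at the origin on the work surface. World frame = base frame: x ahead of the robot, y to its left, z up, the work surface at z = 0. Lengths are in m, angles in rad, forces in N, time in s.
With the tool pointing down it reaches from about 0.325 to 0.775 m from the base axis. Payload 5.5 kg.
Tool frame: the origin (TCP) lies on the mounting face of the last link; the fingertips stand 182 mm ahead of it and the grasp point (between the pads) lies r.grasp_offset ahead of it (r.grasp_offset is the distance from the TCP to the grasp point, in m); z points along the fingers, y is the direction in which the jaws open and shut (so a half turn about z gives the same grasp; the last joint's range is limited). The gripper opens to 88 mm and grips with 3 to 60 N. Pads are 20 mm wide; open, the fingers measure 115 mm over their backs; the gripper's body (75 mm by 178 mm) begins 61 mm behind the grasp point.
Start: joints at [1.197, 0.091, 1.231, -0, 1.82, -0.057], TCP at [0.187, 0.57, 0.405] pointing down, gripper open.
Joint ranges: [-2.87, 2.87], [-0.86, 2.18], [0.17, 2.46], [-1.51, 4.65], [0.06, 2.69], [-2.65, 2.65]. Speed limits (rad/s): [2.57, 2.57, 3.01, 3.14, 3.14, 3.14].

### API

Orientations are given as [roll, pitch, yaw] about the fixed x, y, z axes, in that order (R = Rz(yaw) Ry(pitch) Rx(roll)).
In Python, from cell import r gives the robot as it stands.
- The arm moves only by the shell command python3 -m inch 'ROWS' [FORCE]. ROWS is JSON, a list of rows, each an object of numbers: "tx", "ty", "tz": the shift along the tool's x, y, z in mm; "twist": the turn about the tool's z in degrees; "hand": the opening, from -1 (shut) to 1 (fully open). In form: [{"tx": .., "ty": .., "tz": .., "twist": .., "hand": ..}, ...]. A call has exactly 8 rows; each row is the pose to reach, as a shift and turn from the pose measured when the call began, along the tool's axes at that moment; what a row does not reach only later rows make up. A row lasts 1/12 s, in which the tool goes at most 41.7 mm and 7.16 degrees, less where a joint would pass 70% of its speed; a pose out of reach is approached as far as the arm can. A call with a gripper value outside its range is refused whole. The fingers move at their own pace and stop on an object; FORCE is the grip in N (left out, the last holds). Time passes only in rows, so rows that repeat a pose let the fingers close, or fill a call up. It gives the time, the measured TCP pose, the force and the opening at its end, in the units of the state.
- r.get_state(): the state, without advancing time (a new reading comes with each control period).
- r.capture(name): name is "scene" or "side" or "wrist"; returns the picture (400x640x3 uint8, red, green, blue); there is no depth.
- r.camera_info(name): a dict with "fovy" (degrees; the focal length in pixels is half the picture's height over the tangent of half this angle, whatever the lens; pixels are square), "cx", "cy" (the principal point, pixels), "rvec" (rotation vector, rad) and "tvec" (3), from world to camera coordinates, as OpenCV has them. Camera axes: x right, y down, z forward; pixel columns grow to the right and rows downward; lengths in m; the calibration is good to about 2 mm. A picture is of the moment at which its call begins: read the wrist's pose just before it. camera_info takes no time and is no camera call; for the wrist camera it gives the pose at the moment of the call.
- r.hand_in(): hands the job in, once; it reports no verdict.
Trained networks look in the newest picture that a camera, given by its name, has taken for a name from the list of things; names that differ only in an ending like _2 or _b are one class to them, and where a whole thing is asked for, a point or a joint stands for the part that bears it (a point fixed in the world has none). Each returns a list of dicts, best first, with "score" (0 to 1); they miss things now and then, are a little off and sometimes report something else, mostly with a low value. They report only what shows in the picture. A call takes as long as a camera call. They do not tell look-alikes from the thing itself.
- r.look_for(label, camera): "centre" ([x, y, z] in m, in world coordinates, good to about 4 mm: the middle of the surface that is visible of it).
- r.spot_point(label, camera): "centre" ([x, y, z] in m, in world coordinates, good to about 4 mm: a listed point, or the origin of a listed thing).
The state is a dict: "t": time; "joint_pos": joint angles; "qd": joint speeds; "joint_efforts": joint torques, N m; "ee_pos": TCP position; "eef_rot": TCP orientation; "ft_force": force on the tool from outside, world axes, zero at the start; "moment": the same for the moment, N m; "gripper_width": finger opening in m.
Only numpy, scipy, OpenCV 4.12 (cv2) and the standard library are available. Lean on these libraries where they do the work, as an engineer would, in place of code of your own. Each camera call takes 0.05 s, during which the arm holds its last target.

## Working session

There is one attempt and no reset: what is moved stays moved. The work goes in short steps, Python scripts to look and compute and a shell command to move; the robot and the scene stay as the last step left them, time stands still between calls to the robot, and variables do not carry over. Pictures are saved under pics/ and viewed, and the job is handed in when it is done.

```bash
ls; mkdir -p pics; python3 - <<'E'
from cell import r
import cv2
s=r.get_state();print({k:(v if not hasattr(v,'tolist') else v.tolist()) for k,v in s.items()}, r.grasp_offset)
for c in ["scene","side","wrist"]:
    im=r.capture(c);cv2.imwrite(f"pics/a_{c}.png",im[:,:,::-1])
    print(c,r.camera_info(c))
    for l in ["lens_mid","stand_axis","fixed_claws","red_claw"]:
        print(l,[(round(d['score'],2),[round(float(x),4) for x in d['centre']]) for d in r.spot_point(l,c)][:4])
print(r.get_state()['t'])
E
```

```text
pics
{'t': 0.0, 'joint_pos': [1.197318291955763, 0.0918431805774765, 1.2318672246932405, 3.29347906449766e-06, 1.8198005140776568, -0.05670546237467721], 'qd': [-0.000134033949803356, -0.0014692395135842498, 0.000276844227494491, -0.0009831202314582027, 0.0013786556525500955, 0.0014006757025348212], 'joint_efforts': [-0.0019656543008750305, -44.646406173706055, -40.64367413520813, 0.06960588041692972, 0.029777451418340206, -0.00015460350823559565], 'ee_pos': [0.18692461694050128, 0.5701958289195885, 0.40352647405755593], 'eef_rot': [-3.139677652088381, -0.00011190611529054983, 2.8248207825552814], 'ft_force': [-1.0896860256900616, 0.5693593786679058, 0.10284619040168096], 'moment': [0.061625197154163674, 0.010956662523425219, 0.06321459588204177], 'gripper_width': 0.08782807861871636} 0.1633
scene {'fovy': 48.249385847460616, 'cx': 317.4015422177316, 'cy': 206.22561969250498, 'rvec': array([ 1.88320338,  1.52884459, -0.67886044]), 'tvec': array([-0.11126986, -0.31563149,  1.58271417])}
lens_mid [(0.85, [0.619, -0.329, 0.0399]), (0.77, [0.3368, -0.1647, 0.0342]), (0.76, [0.4955, -0.27
[... 187 characters left out ...]
': 315.5826432022466, 'cy': 202.95097042047698, 'rvec': array([ 2.38098573, -0.33397241,  0.14834754]), 'tvec': array([-0.52894731,  0.14265704,  1.14519231])}
lens_mid [(0.88, [0.6218, -0.3319, 0.0376]), (0.86, [0.3427, -0.1621, 0.0308]), (0.61, [0.5034, -0.125, 0.0272])]
stand_axis [(0.85, [0.4839, 0.1417, 0.0118]), (0.36, [0.4641, 0.1335, 0.0124])]
fixed_claws [(0.56, [0.4653, 0.1397, 0.0131])]
red_claw [(0.77, [0.5093, 0.1588, 0.0058])]
wrist {'fovy': 71.52568628717233, 'cx': 322.51207357575873, 'cy': 202.55031737578673, 'rvec': array([-2.37171165, -1.7181599 , -0.21878504]), 'tvec': array([-0.60054806, -0.03021428,  0.3886573 ])}
lens_mid []
stand_axis []
fixed_claws []
red_claw []
0.75
```

View pics/a_scene.png

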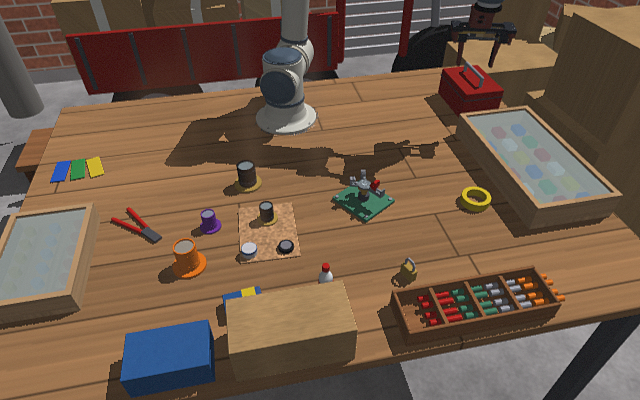

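View pics/a_side.png

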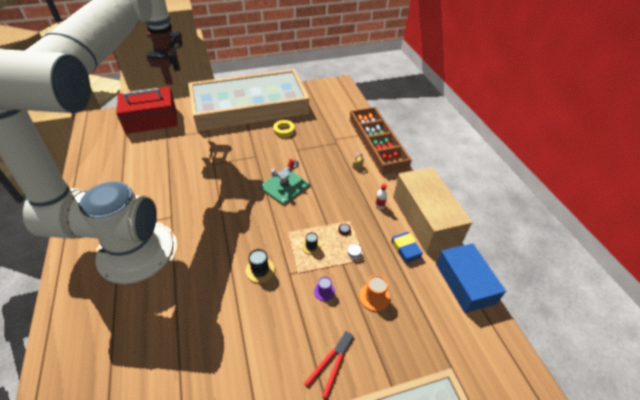

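The small black-barrelled lens stands on the mat at about (265,212) in the scene view. The bigger black one is at (246,175), with orange and purple ones nearby. The green stand is at (365,195).

```bash
cat > h.py <<'E'
import numpy as np, cv2
from scipy.spatial.transform import Rotation as R
from cell import r
def tool():
    s=r.get_state(); return np.array(s['ee_pos']),R.from_euler('xyz',s['eef_rot']).as_matrix(),s
def delta(goal,ydir=None):
    """goal TCP world -> mm in tool axes; ydir deg of wanted tool y"""
    p,M,s=tool(); d=M.T@(np.array(goal)-p)*1000
    tw=None
    if ydir is not None:
        cur=np.degrees(np.arctan2(M[1,1],M[0,1])); tw=-((ydir-cur+90)%180-90)
    print('t',round(s['t'],2),'p',p.round(4),'ft',np.round(s['ft_force'],2),'w',round(s['gripper_width'],4),'q',np.round(s['joint_pos'],2),'delta',d.round(1),'twist',tw)
def proj(c,P,ci=None):
    ci=ci or r.camera_info(c); f=200/np.tan(np.radians(ci['fovy']/2))
    q=(R.from_rotvec(ci['rvec']).as_matrix()@np.atleast_2d(P).T).T+ci['tvec']
    return np.c_[ci['cx']+f*q[:,0]/q[:,2],ci['cy']+f*q[:,1]/q[:,2]]
def ray(c,uv,z,ci=None):
    ci=ci or r.camera_info(c); f=200/np.tan(np.radians(ci['fovy']/2)); M=R.from_rotvec(ci['rvec']).as_matrix()
    C=-M.T@ci['tvec']; d=M.T@np.array([(uv[0]-ci['cx'])/f,(uv[1]-ci['cy'])/f,1]); return C+d*(z-C[2])/d[2]
E
python3 - <<'E'
from h import *
p,M,s=tool(); ci=r.camera_info('wrist'); W=R.from_rotvec(ci['rvec']).as_matrix(); C=-W.T@ci['tvec']
print('cam in tool',M.T@(C-p),'axes',(M.T@W.T).round(3))
delta([0.45,0.13,0.40],-61)
delta([0.502,-0.125,0.40],-61)
for l in ["cap","tin"]:
  for c in ["scene","side"]: print(l,c,[(round(d['score'],2),np.round(d['centre'],4)) for d in r.spot_point(l,c)][:3])
E
```

```text
cam in tool [0.0680227  0.0004965  0.02071112] axes [[-0.    -0.968 -0.25 ]
 [ 1.    -0.     0.   ]
 [-0.    -0.25   0.968]]
t 0.75 p [0.1869 0.5702 0.4046] ft [-0.13 -0.19  0.4 ] w 0.0881 q [ 1.2   0.09  1.23 -0.    1.82 -0.06] delta [-387.1 -336.3    4.6] twist -47.1501122320152
t 0.75 p [0.1869 0.5702 0.4046] ft [-0.13 -0.19  0.4 ] w 0.0881 q [ 1.2   0.09  1.23 -0.    1.82 -0.06] delta [-516.  -562.4    4.6] twist -47.1501122320152
cap scene [(0.44, array([ 0.6206, -0.0933,  0.0041]))]
cap side [(0.68, array([ 0.615 , -0.0913,  0.0073])), (0.3, array([ 0.7679, -0.209 ,  0.0012]))]
tin scene [(0.76, array([ 0.6159, -0.1841,  0.0026]))]
tin side [(0.74, array([ 0.6181, -0.1841,  0.0051])), (0.53, array([5.536e-01, 4.514e-01, 2.000e-04]))]
```

```bash
python3 -m inch '[{"tx":-387,"ty":-336,"tz":0,"twist":57,"hand":1},{"tx":-387,"ty":-336,"tz":0,"twist":57,"hand":1},{"tx":-387,"ty":-336,"tz":0,"twist":57,"hand":1},{"tx":-387,"ty":-336,"tz":0,"twist":57,"hand":1},{"tx":-387,"ty":-336,"tz":0,"twist":57,"hand":1},{"tx":-387,"ty":-336,"tz":0,"twist":57,"hand":1},{"tx":-387,"ty":-336,"tz":0,"twist":57,"hand":1},{"tx":-387,"ty":-336,"tz":0,"twist":57,"hand":1}]' 30; python3 -c "
from h import *
delta([0.47,0.135,0.40],-61)"
```

```text
t: 1.62
ee_pos: [0.3584, 0.2822, 0.4049]
eef_rot: [3.141, -0.0, 1.824]
ft_force: [-0.2, -0.1, -0.0]
gripper_width: 0.0881
t 1.62 p [0.3584 0.2822 0.4049] ft [-0.22 -0.08 -0.04] w 0.0881 q [ 0.59 -0.3   1.59 -0.    1.85  0.34] delta [-170.5   71.2    4.9] twist 75.51741411129166
```

```bash
python3 -m inch '[{"tx":-170,"ty":71,"tz":5,"twist":57,"hand":1},{"tx":-170,"ty":71,"tz":5,"twist":57,"hand":1},{"tx":-170,"ty":71,"tz":5,"twist":57,"hand":1},{"tx":-170,"ty":71,"tz":5,"twist":57,"hand":1},{"tx":-170,"ty":71,"tz":5,"twist":57,"hand":1},{"tx":-170,"ty":71,"tz":5,"twist":57,"hand":1},{"tx":-170,"ty":71,"tz":5,"twist":57,"hand":1},{"tx":-170,"ty":71,"tz":5,"twist":57,"hand":1}]'; python3 - <<'E'
from h import *
im=r.capture('wrist'); cv2.imwrite('pics/b.png',im[:,:,::-1]); 
ci=r.camera_info('wrist')
for l in ["stand_axis","fixed_claws","red_claw"]:
  print(l,[(round(d['score'],2),np.round(d['centre'],4)) for d in r.spot_point(l,'wrist')][:3])
delta([0.502,-0.125,0.40],-61)
print({k:np.array(v).tolist() for k,v in ci.items()})
E
```

```text
t: 2.28
ee_pos: [0.4701, 0.1347, 0.3998]
eef_rot: [3.142, -0.001, 0.822]
ft_force: [-0.5, 0.1, -0.4]
gripper_width: 0.0878
stand_axis [(0.72, array([0.4754, 0.1458, 0.01  ]))]
fixed_claws [(0.81, array([0.4661, 0.1379, 0.0119]))]
red_claw [(0.68, array([0.4988, 0.1587, 0.0105]))]
t 2.48 p [0.4697 0.1355 0.4   ] ft [-0.18 -0.67 -0.14] w 0.0875 q [ 0.21 -0.21  1.53  0.    1.82  0.95] delta [-1.712e+02  1.989e+02 -1.000e-01] twist 18.790368450602344
{'fovy': 71.52568628717233, 'cx': 322.51207357575873, 'cy': 202.55031737578673, 'rvec': [-2.6997890051395568, 1.071847646825138, 0.13430069690843022], 'tvec': [-0.24943834566327092, 0.3793162683905524, 0.4887117024760113]}
```

View pics/b.png

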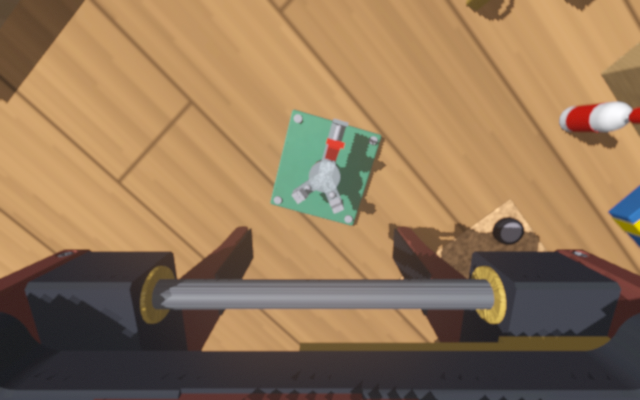

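```bash
python3 - <<'E'
from h import *
ci={'fovy': 71.52568628717233, 'cx': 322.51207357575873, 'cy': 202.55031737578673, 'rvec': [-2.6997890051395568, 1.071847646825138, 0.13430069690843022], 'tvec': np.array([-0.24943834566327092, 0.3793162683905524, 0.4887117024760113])}
im=cv2.imread('pics/b.png')
hsv=cv2.cvtColor(im,cv2.COLOR_BGR2HSV)
m=cv2.inRange(hsv,(60,60,30),(90,255,255)); m[260:]=0
n,l,st,ce=cv2.connectedComponentsWithStats(m); k=1+np.argmax(st[1:,4]); 
c=cv2.findContours((l==k).astype(np.uint8),cv2.RETR_EXTERNAL,cv2.CHAIN_APPROX_NONE)[0][0]
h=cv2.convexHull(c); ap=cv2.approxPolyDP(h,8,True)[:,0]
W=np.array([ray('w',u,0.012,ci) for u in ap]);print(ap.tolist(),W.round(4).tolist())
W2=np.array([ray('w',u,0.012,ci)[:2] for u in h[:,0]]);rc=cv2.minAreaRect((W2*1000).astype(np.float32));print(rc)
# screws
for u in [(298,118),(374,140),(348,219),(278,200)]: print(ray('w',u,0.014,ci).round(4))
a=im[90:245,250:410]; cv2.imwrite('pics/b2.png',cv2.resize(a,None,fx=4.5,fy=3.8,interpolation=cv2.INTER_CUBIC))
E
```

```text
[[293, 111], [331, 121], [354, 218], [272, 203]] [[0.5068, 0.2282, 0.012], [0.5333, 0.1865, 0.012], [0.4688, 0.0701, 0.012], [0.4016, 0.163, 0.012]]
((483.7100524902344, 147.03004455566406), (125.92666625976562, 117.09872436523438), 30.667407989501953)
[0.5055 0.2177 0.014 ]
[0.5575 0.1315 0.014 ]
[0.462  0.0754 0.014 ]
[0.4111 0.1605 0.014 ]
```

View pics/b2.png

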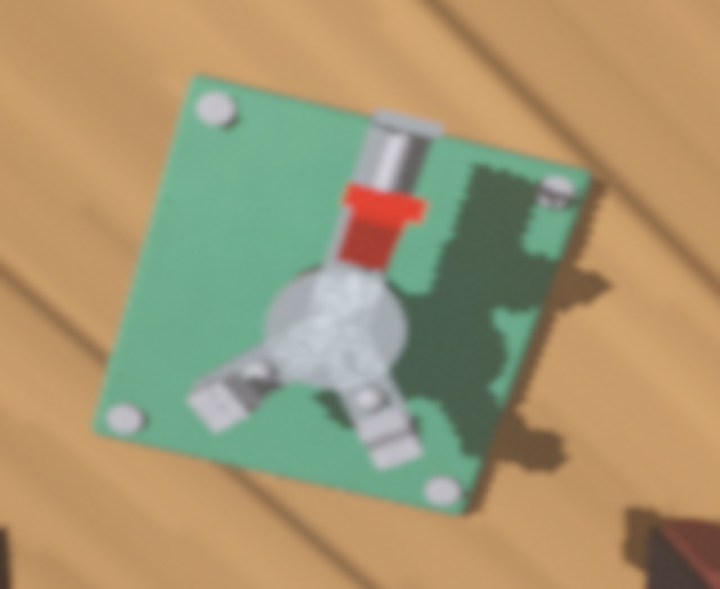

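The wrist picture shows the stand's plate centred near px (327,168), with the red claw pointing up at (333,150). That gives a centre of about (0.484,0.146) and a yaw of about 30.7°. Next I go to the lens.

```bash
python3 -m inch '[{"tx":-171,"ty":199,"tz":50,"twist":17,"hand":1},{"tx":-171,"ty":199,"tz":100,"twist":17,"hand":1},{"tx":-171,"ty":199,"tz":100,"twist":17,"hand":1},{"tx":-171,"ty":199,"tz":100,"twist":17,"hand":1},{"tx":-171,"ty":199,"tz":100,"twist":17,"hand":1},{"tx":-171,"ty":199,"tz":100,"twist":17,"hand":1},{"tx":-171,"ty":199,"tz":100,"twist":17,"hand":1},{"tx":-171,"ty":199,"tz":100,"twist":17,"hand":1}]'; python3 - <<'E'
from h import *
ci=r.camera_info('wrist');im=r.capture('wrist'); cv2.imwrite('pics/c.png',im[:,:,::-1]); 
print([(round(d['score'],2),np.round(d['centre'],4)) for d in r.spot_point("lens_mid",'wrist')][:3])
delta([0.502,-0.125,0.197],-59.3)
np.save('ci_c.npy',{k:np.array(v).tolist() for k,v in ci.items()},allow_pickle=True)
E
```

```text
t: 3.15
ee_pos: [0.5017, -0.1288, 0.2963]
eef_rot: [-3.139, 0.004, 0.536]
ft_force: [0.5, 0.2, -0.0]
gripper_width: 0.0877
[(0.8, array([ 0.5022, -0.1296,  0.0282])), (0.79, array([ 0.6182, -0.3327,  0.0386])), (0.68, array([ 0.3382, -0.1662,  0.0345]))]
t 3.25 p [ 0.5021 -0.1254  0.2992] ft [-0.02  0.22  0.47] w 0.0876 q [-0.31 -0.13  1.63  0.    1.64  0.72] delta [ 1.000e-01 -2.000e-01  1.022e+02] twist 0.12202261839902917
```

View pics/c.png

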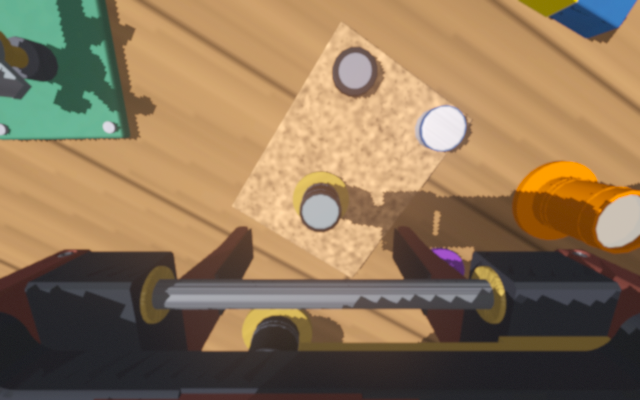

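```bash
python3 - <<'E'
from h import *
ci=np.load('ci_c.npy',allow_pickle=True).item(); ci['tvec']=np.array(ci['tvec'])
print(ray('w',(320,211),0.054,ci), ray('w',(321,198),0.009,ci))
print(proj('wrist',[[.502,-.125,.054]]))
im=r.capture('wrist'); cv2.imwrite('pics/c2.png',im[:,:,::-1][120:270,230:430].repeat(4,0).repeat(4,1))
E
```

```text
[ 0.5028885  -0.12475778  0.054     ] [ 0.50327158 -0.1251318   0.009     ]
[[322.88092963 214.51190997]]
```

View pics/c2.png

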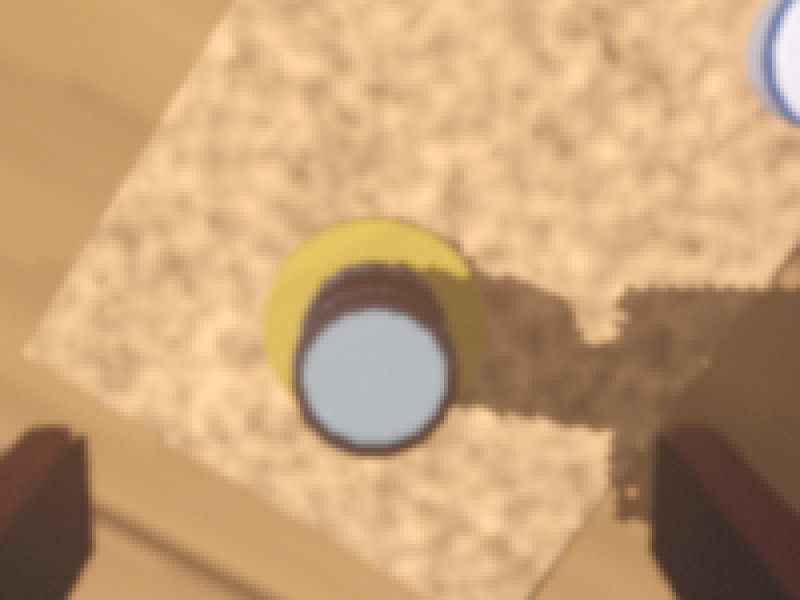

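The glass top is centred at px (324,214.5), against a predicted (322.9,214.5). The grasp is aligned, so I descend and grip.

```bash
python3 -m inch '[{"tx":0,"ty":0,"tz":35,"twist":0,"hand":1},{"tx":0,"ty":0,"tz":65,"twist":0,"hand":0.5},{"tx":0,"ty":0,"tz":85,"twist":0,"hand":0.4},{"tx":0,"ty":0,"tz":95,"twist":0,"hand":0.4},{"tx":0,"ty":0,"tz":101,"twist":0,"hand":0.4},{"tx":0,"ty":0,"tz":102,"twist":0,"hand":0.4},{"tx":0,"ty":0,"tz":102,"twist":0,"hand":0.2},{"tx":0,"ty":0,"tz":102,"twist":0,"hand":0}]' 25
python3 -c "
from h import *
delta([0.5023,-0.1253,0.1973],-59.3)"
```

```text
t: 3.97
ee_pos: [0.503, -0.1243, 0.2001]
eef_rot: [3.14, -0.004, 0.54]
ft_force: [0.5, -0.6, 1.0]
gripper_width: 0.0515
t 3.97 p [ 0.503  -0.1243  0.2001] ft [ 0.5  -0.63  1.02] w 0.0515 q [-0.31 -0.07  1.76  0.    1.45  0.72] delta [-1.2  0.5  2.8] twist 0.2195072540230285
```

```bash
python3 -m inch '[{"tx":-1,"ty":0,"tz":2,"twist":0,"hand":-0.2},{"tx":-1,"ty":0,"tz":2,"twist":0,"hand":-0.6},{"tx":-1,"ty":0,"tz":2,"twist":0,"hand":-0.6},{"tx":-1,"ty":0,"tz":2,"twist":0,"hand":-0.6},{"tx":-1,"ty":0,"tz":2,"twist":0,"hand":-0.6},{"tx":-1,"ty":0,"tz":2,"twist":0,"hand":-0.6},{"tx":-1,"ty":0,"tz":2,"twist":0,"hand":-0.6},{"tx":-1,"ty":0,"tz":2,"twist":0,"hand":-0.6}]' 35
python3 -c "
from h import *
delta([0.5023,-0.1253,0.1973],-59.3)"
```

```text
t: 4.63
ee_pos: [0.5025, -0.1249, 0.1992]
eef_rot: [3.139, -0.005, 0.54]
ft_force: [-0.5, 0.4, 5.7]
gripper_width: 0.0358
t 4.63 p [ 0.5025 -0.1249  0.1992] ft [-0.51  0.43  5.72] w 0.0358 q [-0.31 -0.07  1.76  0.    1.45  0.72] delta [-0.4  0.2  1.9] twist 0.2137034712224306
```

```bash
python3 -m inch '[{"tx":0,"ty":0,"tz":-5,"twist":0,"hand":-0.6},{"tx":0,"ty":0,"tz":-20,"twist":0,"hand":-0.6},{"tx":0,"ty":0,"tz":-45,"twist":0,"hand":-0.6},{"tx":0,"ty":0,"tz":-80,"twist":0,"hand":-0.6},{"tx":0,"ty":0,"tz":-120,"twist":0,"hand":-0.6},{"tx":0,"ty":0,"tz":-150,"twist":0,"hand":-0.6},{"tx":0,"ty":0,"tz":-150,"twist":0,"hand":-0.6},{"tx":0,"ty":0,"tz":-150,"twist":0,"hand":-0.6}]' 35
python3 - <<'E'
from h import *
ci=r.camera_info('wrist');im=r.capture('wrist'); cv2.imwrite('pics/d.png',im[:,:,::-1]); 
delta([0.488,0.1485,0.345],-59.3)
E
```

```text
t: 5.3
ee_pos: [0.5018, -0.125, 0.3512]
eef_rot: [3.136, -0.007, 0.54]
ft_force: [-0.2, 0.2, -2.5]
gripper_width: 0.0359
t 5.35 p [ 0.5016 -0.1249  0.3488] ft [-0.39 -0.51 -2.41] w 0.0358 q [-0.31 -0.14  1.56  0.    1.72  0.72] delta [ 128.7 -241.6    3.7] twist 0.2143442712590513
```

View pics/d.png

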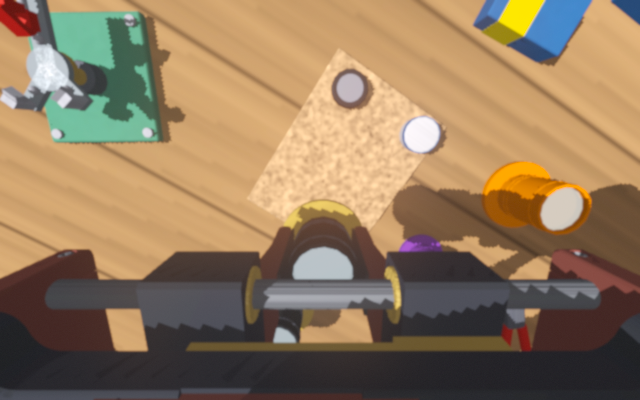

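```bash
python3 -c "
from h import *
delta([0.4255,0.1115,0.345],-59.3)"

```

```text
t 5.35 p [ 0.5016 -0.1249  0.3488] ft [-0.39 -0.51 -2.41] w 0.0358 q [-0.31 -0.14  1.56  0.    1.72  0.72] delta [  56.1 -241.9    3.4] twist 0.2143442712590513
```

```bash
python3 -m inch '[{"tx":8,"ty":-30,"tz":0,"twist":0,"hand":-0.6},{"tx":16,"ty":-70,"tz":0,"twist":0,"hand":-0.6},{"tx":25,"ty":-110,"tz":0,"twist":0,"hand":-0.6},{"tx":35,"ty":-150,"tz":0,"twist":0,"hand":-0.6},{"tx":45,"ty":-190,"tz":0,"twist":0,"hand":-0.6},{"tx":52,"ty":-220,"tz":0,"twist":0,"hand":-0.6},{"tx":56,"ty":-238,"tz":0,"twist":0,"hand":-0.6},{"tx":56,"ty":-242,"tz":0,"twist":0,"hand":-0.6}]' 35
python3 -m inch '[{"tx":0,"ty":0,"tz":0,"twist":0,"hand":-0.6},{"tx":0,"ty":0,"tz":0,"twist":0,"hand":-0.6},{"tx":0,"ty":0,"tz":0,"twist":0,"hand":-0.6},{"tx":0,"ty":0,"tz":0,"twist":0,"hand":-0.6},{"tx":0,"ty":0,"tz":0,"twist":0,"hand":-0.6},{"tx":0,"ty":0,"tz":0,"twist":0,"hand":-0.6},{"tx":0,"ty":0,"tz":0,"twist":0,"hand":-0.6},{"tx":0,"ty":0,"tz":0,"twist":0,"hand":-0.6}]' 35
python3 - <<'E'
from h import *
ci=r.camera_info('wrist');im=r.capture('wrist'); cv2.imwrite('pics/e.png',im[:,:,::-1]); 
np.save('ci_e.npy',{k:np.array(v).tolist() for k,v in ci.items()},allow_pickle=True)
cv2.imwrite('pics/e2.png',cv2.resize(im[:,:,::-1][40:230,225:425],None,fx=4,fy=4-1,interpolation=cv2.INTER_CUBIC))
for l in ["stand_axis","fixed_claws","red_claw"]:
  print(l,[(round(d['score'],2),np.round(d['centre'],4)) for d in r.spot_point(l,'wrist')][:3])
ps=[]
delta([0.4255,0.1115,0.345],-59.3)
for c in ('side','scene'):
  im=r.capture(c); cv2.imwrite(f'pics/e_{c}.png',im[:,:,::-1])
  for l in ["stand_axis","fixed_claws","red_claw"]:
    print(c,l,[(round(d['score'],2),np.round(d['centre'],4)) for d in r.spot_point(l,c)][:3])
delta([0.4255,0.1115,0.345],-59.3)
E
```

```text
t: 6.02
ee_pos: [0.4241, 0.1139, 0.3456]
eef_rot: [3.141, -0.001, 0.543]
ft_force: [0.1, -0.2, -1.5]
gripper_width: 0.0356
t: 6.68
ee_pos: [0.4242, 0.1136, 0.3456]
eef_rot: [3.141, -0.001, 0.543]
ft_force: [-0.6, -1.0, -0.6]
gripper_width: 0.0357
stand_axis []
fixed_claws [(0.59, array([0.4626, 0.1391, 0.0121])), (0.52, array([0.4225, 0.1131, 0.176 ]))]
red_claw [(0.75, array([0.5006, 0.1571, 0.0126]))]
t 6.88 p [0.4241 0.1139 0.3456] ft [-0.83  0.02 -1.08] w 0.0353 q [ 0.18 -0.35  1.74 -0.    1.75  1.21] delta [-0.1  2.8  0.6] twist 0.43714313458103504
side stand_axis [(0.64, array([0.481 , 0.1424, 0.0116]))]
side fixed_claws [(0.8, array([0.4655, 0.1355, 0.0128])), (0.39, array([0.5559, 0.4485, 0.0022]))]
side red_claw [(0.77, array([0.5061, 0.159 , 0.0087]))]
scene stand_axis [(0.56, array([0.4847, 0.1457, 0.0124]))]
scene fixed_claws [(0.59, array([0.4641, 0.137 , 0.0104]))]
scene red_claw [(0.78, array([0.4978, 0.1559, 0.0123]))]
t 7.28 p [0.4241 0.114  0.3456] ft [-0.68  0.13 -0.63] w 0.0358 q [ 0.19 -0.35  1.74  0.    1.75  1.21] delta [-0.1  2.8  0.6] twist 0.4426407806484747
```

View pics/e.png

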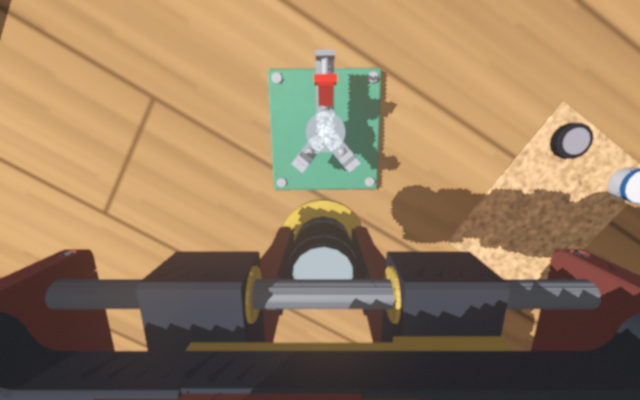

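View pics/e2.png

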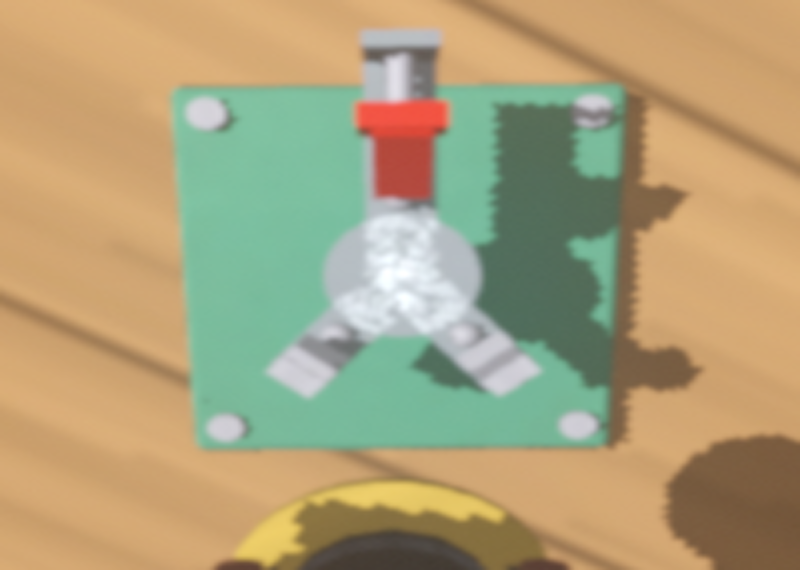

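```bash
python3 - <<'E'
from h import *
ci=np.load('ci_e.npy',allow_pickle=True).item(); ci['tvec']=np.array(ci['tvec'])
S=np.array([ray('w',u,0.014,ci) for u in [(276.75,78),(373.25,77.3),(369.5,181.7),(281.25,182.7)]])
C=np.array([ray('w',u,0.012,ci) for u in [(269.5,69.3),(381,68.7),(377,188.2),(275,189)]])
for n,A in(('screws',S),('corners',C)):
  d=(A[0]+A[1]-A[2]-A[3])/2; print(n,A.mean(0).round(4),'sides',np.linalg.norm(A[0]-A[1]),np.linalg.norm(A[1]-A[2]),np.linalg.norm(A[2]-A[3]),np.linalg.norm(A[3]-A[0]),'yaw',np.degrees(np.arctan2(d[1],d[0])))
from scipy.optimize import least_squares
b=np.array([(308.25,150.3),(342.25,151.3)])
def f(q,ret=0):
  x,y,h=q; a=np.radians(30.9+np.array([140,220])); P=np.c_[x+.023*np.cos(a),y+.023*np.sin(a),[h,h]]
  return (proj('w',P,ci)-b).ravel()
s=least_squares(f,[.484,.146,.06],x_scale=[.01,.01,.01]);print('balls',s.x,s.fun)
# expected lens top px
p=ray
s_=np.array([0.4241,0.1139,0.3456]); 
for z in (0.3456-.1952+.05,): print('lens top',proj('w',[[s_[0],s_[1],z]],ci), 'flange',proj('w',[[s_[0],s_[1],z-.05+.005]],ci))
im=cv2.imread('pics/e.png'); cv2.imwrite('pics/e3.png',cv2.resize(im[190:300,240:410],None,fx=4.5,fy=4.5,interpolation=cv2.INTER_CUBIC))
cv2.imwrite('pics/e4.png',cv2.resize(im[110:180,285:365],None,fx=8,fy=8,interpolation=cv2.INTER_CUBIC))
E
```

```text
screws [0.4832 0.146  0.014 ] sides 0.10001861045469845 0.10958574918842619 0.10015337503444567 0.11004127337899515 yaw 31.44110591886756
corners [0.4838 0.1458 0.012 ] sides 0.11547973378880393 0.12610811839734254 0.11718036953701913 0.12642867987005935 yaw 31.624007109050186
balls [0.48482988 0.14759577 0.07989674] [-0.00151195  0.44177339  0.00151222 -0.4418523 ]
lens top [[322.52599483 273.44740666]] flange [[322.47929104 239.24038488]]
```

View pics/e3.png

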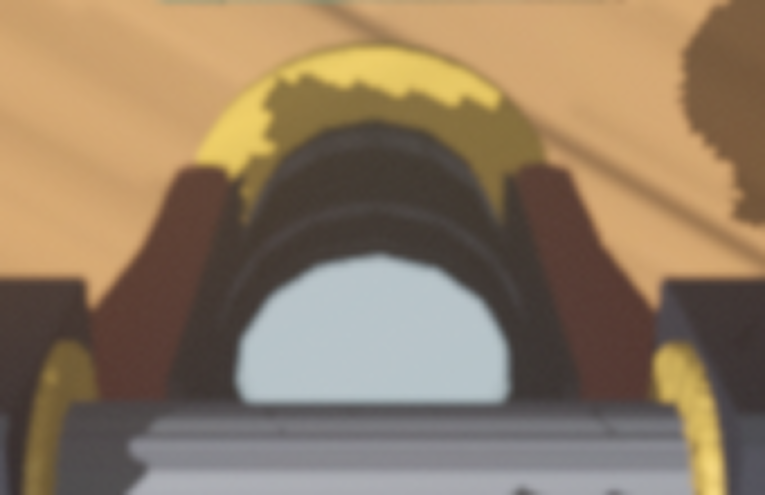

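View pics/e4.png

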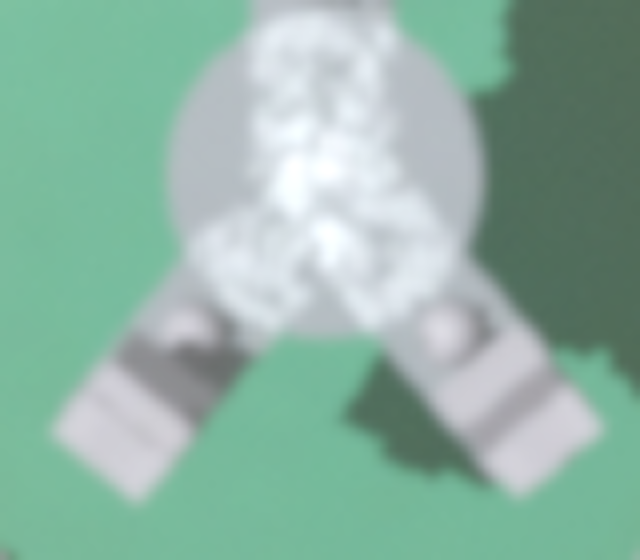

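```bash
python3 - <<'E'
from h import *
ci=np.load('ci_e.npy',allow_pickle=True).item(); ci['tvec']=np.array(ci['tvec'])
s_=np.array([0.4241,0.1139]); ex=np.array([np.cos(.543),np.sin(.543)])
zb=0.3456-.1952; a=np.linspace(0,2*np.pi,200)
for R0,z,n in((.028,zb+.005,'flange'),(.018,zb+.05,'top'),(.0165,zb+.05,'glass')):
  for dx in (-.002,0,.002):
    q=proj('w',np.c_[s_+ex*dx+R0*np.c_[np.cos(a),np.sin(a)],0*a+z],ci); print(n,dx,'vmin',q[:,1].min().round(2),'u',q[:,0].min().round(1),q[:,0].max().round(1))
for z in(.04,.05,.06,.07): print(z,'disc',ray('w',(325.6,131.2),z,ci).round(4))
E
```

```text
flange -0.002 vmin 200.58 u 279.7 365.3
flange 0 vmin 197.49 u 279.5 365.4
flange 0.002 vmin 194.38 u 279.4 365.5
top -0.002 vmin 243.36 u 286.3 358.7
top 0 vmin 239.47 u 286.2 358.9
top 0.002 vmin 235.56 u 286.1 359.0
glass -0.002 vmin 246.26 u 289.3 355.7
glass 0 vmin 242.39 u 289.2 355.8
glass 0.002 vmin 238.5 u 289.1 355.9
0.04 disc [0.4842 0.1465 0.04  ]
0.05 disc [0.4842 0.1466 0.05  ]
0.06 disc [0.4841 0.1467 0.06  ]
0.07 disc [0.484  0.1468 0.07  ]
```

The screws, plate corners, disc and balls all put the axis at about (0.4839,0.1463), with yaw 31°. The lens sits about 0.7 mm towards −x in the grip. I hover 5.3 mm off the axis towards the red claw.

```bash
python3 -c "
from h import *
delta([0.4890,0.1494,0.33],-58.9)"

```

```text
t 7.28 p [0.4241 0.114  0.3456] ft [-0.68  0.13 -0.63] w 0.0358 q [ 0.19 -0.35  1.74  0.    1.75  1.21] delta [73.9  3.2 15.6] twist 0.04264078064846899
```

```bash
python3 -m inch '[{"tx":15,"ty":1,"tz":0,"twist":0,"hand":-0.6},{"tx":35,"ty":2,"tz":0,"twist":0,"hand":-0.6},{"tx":55,"ty":3,"tz":3,"twist":0,"hand":-0.6},{"tx":68,"ty":3.2,"tz":8,"twist":0,"hand":-0.6},{"tx":74,"ty":3.2,"tz":13,"twist":0,"hand":-0.6},{"tx":74,"ty":3.2,"tz":15.6,"twist":0,"hand":-0.6},{"tx":74,"ty":3.2,"tz":15.6,"twist":0,"hand":-0.6},{"tx":74,"ty":3.2,"tz":15.6,"twist":0,"hand":-0.6}]' 35
python3 - <<'E'
from h import *
delta([0.4890,0.1494,0.30],-58.9)
im=r.capture('wrist'); cv2.imwrite('pics/f.png',im[:,:,::-1]); 
im=r.capture('side'); cv2.imwrite('pics/f_side.png',cv2.resize(im[:,:,::-1][110:240,220:380],None,fx=4.5,fy=4.5,interpolation=cv2.INTER_CUBIC))
delta([0.4890,0.1494,0.30],-58.9)
E
```

```text
t: 7.95
ee_pos: [0.4886, 0.1492, 0.3299]
eef_rot: [3.142, 0.0, 0.543]
ft_force: [0.2, -0.3, -1.3]
gripper_width: 0.0356
t 7.95 p [0.4886 0.1492 0.3299] ft [ 0.17 -0.31 -1.31] w 0.0356 q [ 0.23 -0.15  1.6  -0.    1.69  1.26] delta [ 0.4  0.1 29.9] twist 0.037907576548789734
t 8.05 p [0.4887 0.1492 0.3305] ft [ 0.52  0.14 -0.74] w 0.0355 q [ 0.23 -0.15  1.6  -0.    1.69  1.26] delta [ 0.4 -0.  30.5] twist 0.02679347863629289
```

View pics/f.png

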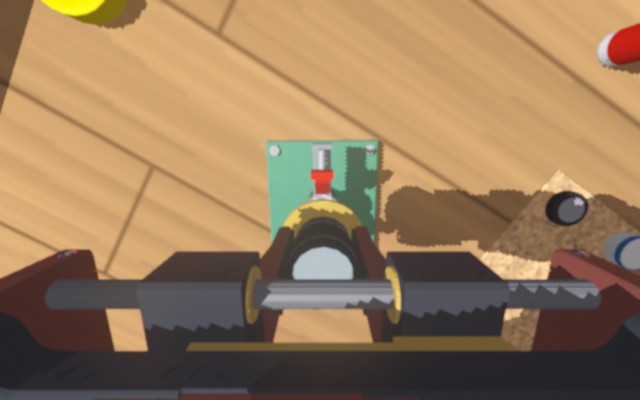

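View pics/f_side.png

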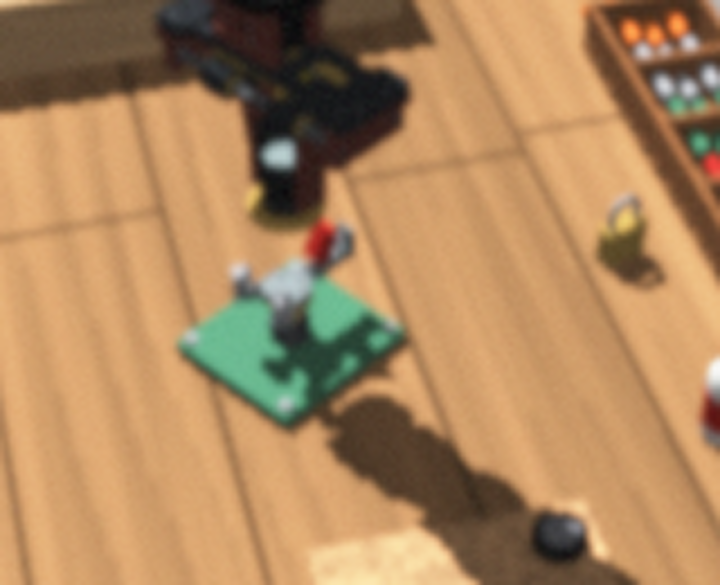

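```bash
python3 -m inch '[{"tx":0.4,"ty":0,"tz":4,"twist":0,"hand":-0.6},{"tx":0.4,"ty":0,"tz":9,"twist":0,"hand":-0.6},{"tx":0.4,"ty":0,"tz":14,"twist":0,"hand":-0.6},{"tx":0.4,"ty":0,"tz":18,"twist":0,"hand":-0.6},{"tx":0.4,"ty":0,"tz":21,"twist":0,"hand":-0.6},{"tx":0.4,"ty":0,"tz":23,"twist":0,"hand":-0.6},{"tx":0.4,"ty":0,"tz":23,"twist":0,"hand":-0.6},{"tx":0.4,"ty":0,"tz":23,"twist":0,"hand":-0.6}]' 35
python3 - <<'E'
from h import *
delta([0.4890,0.1494,0.30],-58.9)
im=r.capture('wrist'); cv2.imwrite('pics/g.png',cv2.resize(im[:,:,::-1][130:290,230:420],None,fx=4,fy=3.7,interpolation=cv2.INTER_CUBIC)); 
delta([0.4890,0.1494,0.30],-58.9)
im=r.capture('side'); cv2.imwrite('pics/g_side.png',cv2.resize(im[:,:,::-1][130:210,250:330],None,fx=7,fy=7,interpolation=cv2.INTER_CUBIC))
delta([0.4890,0.1494,0.30],-58.9)
E
```

```text
t: 8.72
ee_pos: [0.489, 0.1494, 0.3074]
eef_rot: [3.141, -0.001, 0.543]
ft_force: [0.6, 0.8, -0.8]
gripper_width: 0.0356
t 8.72 p [0.489  0.1494 0.3074] ft [ 0.65  0.76 -0.81] w 0.0356 q [ 0.23 -0.15  1.64 -0.    1.65  1.26] delta [-0.1 -0.   7.4] twist 0.028058210791868987
t 8.77 p [0.4891 0.1494 0.3077] ft [ 0.56  0.06 -1.81] w 0.0356 q [ 0.23 -0.15  1.64 -0.    1.65  1.26] delta [-0.1 -0.   7.7] twist 0.03064338206361583
t 8.82 p [0.4891 0.1494 0.3078] ft [ 0.23 -0.43 -1.5 ] w 0.0357 q [ 0.23 -0.15  1.64 -0.    1.65  1.26] delta [-0.1 -0.   7.8] twist 0.026097732238909543
```

View pics/g.png

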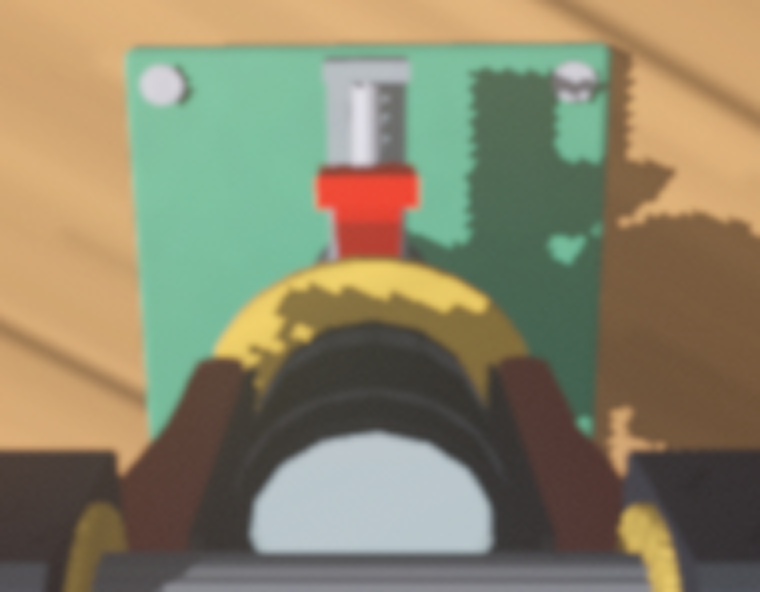

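View pics/g_side.png

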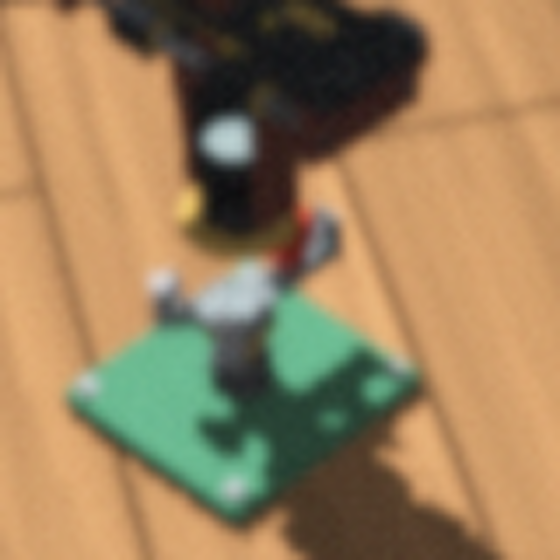

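```bash
python3 - <<'E'
from h import *
c=np.array([.4839,.1463]); 
for h in(.051,.06,.07,.081):
  P=[]
  for ang,rr,dz in((140,30,.015),(220,30,.015),(0,35,.028),(0,0,-.003)):
    a=np.radians(31.2+ang); P.append([*(c+rr/1000*np.array([np.cos(a),np.sin(a)])),h+dz])
  q=proj('side',P); print(h,((q-[250,130])*7).round(0).tolist())
print(((proj('side',[[.489,.1494,.112+.0],[.489,.1494,.162]])-[250,130])*7).round())
E
```

```text
0.051 [[174.0, 301.0], [231.0, 340.0], [289.0, 239.0], [239.0, 323.0]]
0.06 [[173.0, 287.0], [230.0, 326.0], [289.0, 225.0], [239.0, 310.0]]
0.07 [[171.0, 271.0], [229.0, 310.0], [288.0, 209.0], [238.0, 294.0]]
0.081 [[170.0, 253.0], [228.0, 292.0], [287.0, 191.0], [237.0, 277.0]]
[[242. 216.]
 [237. 132.]]
```

```bash
python3 -m inch '[{"tx":0,"ty":0,"tz":3,"twist":0,"hand":-0.6},{"tx":0,"ty":0,"tz":6,"twist":0,"hand":-0.6},{"tx":0,"ty":0,"tz":9,"twist":0,"hand":-0.6},{"tx":0,"ty":0,"tz":12,"twist":0,"hand":-0.6},{"tx":0,"ty":0,"tz":14,"twist":0,"hand":-0.6},{"tx":0,"ty":0,"tz":16,"twist":0,"hand":-0.6},{"tx":0,"ty":0,"tz":17,"twist":0,"hand":-0.6},{"tx":0,"ty":0,"tz":17,"twist":0,"hand":-0.6}]' 35
python3 -c "
from h import *
print(tool()[2]['moment'])
delta([0.4890,0.1494,0.28],-58.9)"
```

```text
t: 9.48
ee_pos: [0.4891, 0.1494, 0.2904]
eef_rot: [3.141, -0.001, 0.543]
ft_force: [0.3, -0.1, -1.2]
gripper_width: 0.0357
[-0.0855849   0.1097174  -0.00179788]
t 9.48 p [0.4891 0.1494 0.2904] ft [ 0.34 -0.06 -1.17] w 0.0357 q [ 0.23 -0.14  1.66 -0.    1.62  1.26] delta [-0.1 -0.1 10.4] twist 0.02786131131995262
```

```bash
python3 -m inch '[{"tx":0,"ty":0,"tz":0.5,"twist":0,"hand":-0.6},{"tx":0,"ty":0,"tz":1,"twist":0,"hand":-0.6},{"tx":0,"ty":0,"tz":1.5,"twist":0,"hand":-0.6},{"tx":0,"ty":0,"tz":2,"twist":0,"hand":-0.6},{"tx":0,"ty":0,"tz":2.5,"twist":0,"hand":-0.6},{"tx":0,"ty":0,"tz":3,"twist":0,"hand":-0.6},{"tx":0,"ty":0,"tz":3,"twist":0,"hand":-0.6},{"tx":0,"ty":0,"tz":3,"twist":0,"hand":-0.6}]' 35
python3 -c "
from h import *
print(tool()[2]['moment'])
delta([0.4890,0.1494,0.28],-58.9)"
```

```text
t: 10.15
ee_pos: [0.4891, 0.1494, 0.2874]
eef_rot: [3.141, -0.001, 0.543]
ft_force: [0.4, 0.3, -1.2]
gripper_width: 0.0356
[-0.07977689  0.1099769   0.0266607 ]
t 10.15 p [0.4891 0.1494 0.2874] ft [ 0.38  0.34 -1.21] w 0.0356 q [ 0.23 -0.14  1.67 -0.    1.62  1.26] delta [-0.1 -0.   7.4] twist 0.030015778683434746
```

```bash
python3 -m inch '[{"tx":0,"ty":0,"tz":0.7,"twist":0,"hand":-0.6},{"tx":0,"ty":0,"tz":1.4,"twist":0,"hand":-0.6},{"tx":0,"ty":0,"tz":2.1,"twist":0,"hand":-0.6},{"tx":0,"ty":0,"tz":2.8,"twist":0,"hand":-0.6},{"tx":0,"ty":0,"tz":3.4,"twist":0,"hand":-0.6},{"tx":0,"ty":0,"tz":4,"twist":0,"hand":-0.6},{"tx":0,"ty":0,"tz":4,"twist":0,"hand":-0.6},{"tx":0,"ty":0,"tz":4,"twist":0,"hand":-0.6}]' 35
python3 -c "
from h import *
print(tool()[2]['moment'])
delta([0.4890,0.1494,0.28],-58.9)"
```

```text
t: 10.82
ee_pos: [0.4889, 0.1492, 0.2838]
eef_rot: [3.141, -0.0, 0.543]
ft_force: [-4.7, -3.8, 5.2]
gripper_width: 0.0356
[-0.50736666  0.95894359 -0.00152024]
t 10.82 p [0.4889 0.1492 0.2838] ft [-4.67 -3.83  5.19] w 0.0356 q [ 0.23 -0.14  1.67 -0.    1.61  1.26] delta [ 0.2 -0.1  3.8] twist 0.01733584318958492
```

```bash
python3 -m inch '[{"tx":0,"ty":0,"tz":0.5,"twist":0,"hand":-0.6},{"tx":0,"ty":0,"tz":1,"twist":0,"hand":-0.6},{"tx":0,"ty":0,"tz":1.5,"twist":0,"hand":-0.6},{"tx":0,"ty":0,"tz":2,"twist":0,"hand":-0.6},{"tx":0,"ty":0,"tz":2.5,"twist":0,"hand":-0.6},{"tx":0,"ty":0,"tz":3,"twist":0,"hand":-0.6},{"tx":0,"ty":0,"tz":3,"twist":0,"hand":-0.6},{"tx":0,"ty":0,"tz":3,"twist":0,"hand":-0.6}]' 35
python3 - <<'E'
from h import *
print(tool()[2]['moment'])
delta([0.4890,0.1494,0.28],-58.9)
im=r.capture('wrist'); cv2.imwrite('pics/i.png',cv2.resize(im[:,:,::-1][130:290,230:420],None,fx=4,fy=3.7,interpolation=cv2.INTER_CUBIC)); 
im=r.capture('side'); cv2.imwrite('pics/i_side.png',cv2.resize(im[:,:,::-1][130:210,250:330],None,fx=7,fy=7,interpolation=cv2.INTER_CUBIC))
delta([0.4890,0.1494,0.28],-58.9)
E
```

```text
t: 11.48
ee_pos: [0.4887, 0.1489, 0.2812]
eef_rot: [3.141, 0.001, 0.543]
ft_force: [-4.6, -4.0, 5.8]
gripper_width: 0.0357
[-0.57712812  1.0313844  -0.04661978]
t 11.48 p [0.4887 0.1489 0.2812] ft [-4.63 -3.98  5.81] w 0.0357 q [ 0.23 -0.14  1.68 -0.    1.61  1.26] delta [ 0.5 -0.2  1.2] twist 0.005811366912695348
t 11.58 p [0.4887 0.1489 0.2812] ft [-4.9  -3.35  4.61] w 0.0355 q [ 0.23 -0.14  1.68 -0.    1.61  1.26] delta [ 0.5 -0.2  1.2] twist 0.005524128660354677
```

View pics/i.png

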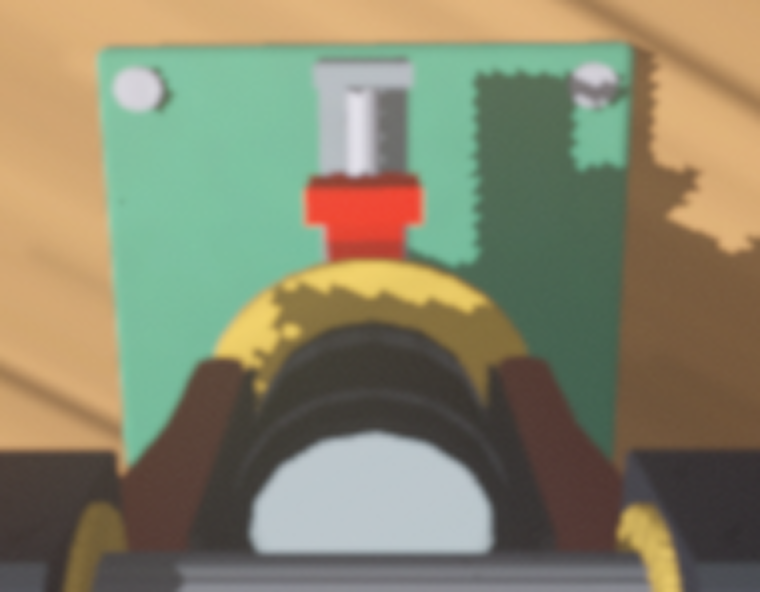

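View pics/i_side.png

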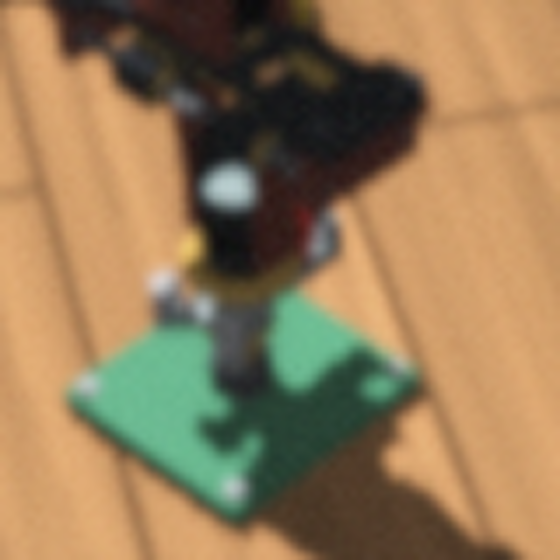

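Red contact began at TCP z of about 0.2855. The flange (arc at zoomed (370,258)) has not slipped in the grip, and the red claw is being pushed back. I continue down.

```bash
python3 -m inch '[{"tx":0.6,"ty":0,"tz":0.7,"twist":0,"hand":-0.6},{"tx":0.8,"ty":0,"tz":1.4,"twist":0,"hand":-0.6},{"tx":0.8,"ty":0,"tz":2.1,"twist":0,"hand":-0.6},{"tx":0.8,"ty":0,"tz":2.8,"twist":0,"hand":-0.6},{"tx":0.8,"ty":0,"tz":3.4,"twist":0,"hand":-0.6},{"tx":0.8,"ty":0,"tz":4,"twist":0,"hand":-0.6},{"tx":0.8,"ty":0,"tz":4,"twist":0,"hand":-0.6},{"tx":0.8,"ty":0,"tz":4,"twist":0,"hand":-0.6}]' 35
python3 -c "
from h import *
print(tool()[2]['moment'])
delta([0.4890,0.1494,0.27],-58.9)"
```

```text
t: 12.25
ee_pos: [0.4891, 0.149, 0.2776]
eef_rot: [3.14, 0.002, 0.543]
ft_force: [-6.1, -4.2, 4.4]
gripper_width: 0.0353
[-0.75064267  1.10513263 -0.01603208]
t 12.25 p [0.4891 0.149  0.2776] ft [-6.08 -4.21  4.36] w 0.0353 q [ 0.23 -0.14  1.68 -0.    1.6   1.26] delta [ 0.1 -0.4  7.6] twist -0.008061257400981958
```

```bash
python3 -m inch '[{"tx":0.4,"ty":0,"tz":0.7,"twist":0,"hand":-0.6},{"tx":0.4,"ty":0,"tz":1.2,"twist":0,"hand":-0.6},{"tx":0.4,"ty":0,"tz":1.8,"twist":0,"hand":-0.6},{"tx":0.4,"ty":0,"tz":2.4,"twist":0,"hand":-0.6},{"tx":0.4,"ty":0,"tz":3,"twist":0,"hand":-0.6},{"tx":0.4,"ty":0,"tz":3,"twist":0,"hand":-0.6},{"tx":0.4,"ty":0,"tz":3,"twist":0,"hand":-0.6},{"tx":0.4,"ty":0,"tz":3,"twist":0,"hand":-0.6}]' 35
python3 -c "
from h import *
print(tool()[2]['moment'])
delta([0.4890,0.1494,0.27],-58.9)"
```

```text
t: 12.92
ee_pos: [0.4892, 0.1489, 0.2751]
eef_rot: [3.14, 0.003, 0.542]
ft_force: [-6.5, -3.3, 5.8]
gripper_width: 0.0355
[-0.7022536   1.17687034 -0.04188149]
t 12.92 p [0.4892 0.1489 0.2751] ft [-6.53 -3.33  5.84] w 0.0355 q [ 0.23 -0.13  1.68 -0.    1.6   1.26] delta [ 0.2 -0.6  5.1] twist -0.0259913300550636
```

```bash
python3 -m inch '[{"tx":0.4,"ty":-0.5,"tz":0.5,"twist":0,"hand":-0.6},{"tx":0.4,"ty":-0.5,"tz":1,"twist":0,"hand":-0.6},{"tx":0.4,"ty":-0.5,"tz":1.5,"twist":0,"hand":-0.6},{"tx":0.4,"ty":-0.5,"tz":2,"twist":0,"hand":-0.6},{"tx":0.4,"ty":-0.5,"tz":2.5,"twist":0,"hand":-0.6},{"tx":0.4,"ty":-0.5,"tz":3,"twist":0,"hand":-0.6},{"tx":0.4,"ty":-0.5,"tz":3,"twist":0,"hand":-0.6},{"tx":0.4,"ty":-0.5,"tz":3,"twist":0,"hand":-0.6}]' 35
python3 - <<'E'
from h import *
print(tool()[2]['moment'])
delta([0.4890,0.1494,0.27],-58.9)
im=r.capture('wrist'); cv2.imwrite('pics/j.png',cv2.resize(im[:,:,::-1][130:290,230:420],None,fx=4,fy=3.7,interpolation=cv2.INTER_CUBIC)); 
im=r.capture('side'); cv2.imwrite('pics/j_side.png',cv2.resize(im[:,:,::-1][130:210,250:330],None,fx=7,fy=7,interpolation=cv2.INTER_CUBIC))
E
```

```text
t: 13.58
ee_pos: [0.4889, 0.1491, 0.2727]
eef_rot: [3.139, 0.005, 0.542]
ft_force: [-6.9, -3.8, 6.1]
gripper_width: 0.0355
[-0.7333649   1.14352313 -0.02774767]
t 13.58 p [0.4889 0.1491 0.2727] ft [-6.87 -3.75  6.09] w 0.0355 q [ 0.23 -0.13  1.69 -0.    1.59  1.26] delta [ 0.2 -0.2  2.7] twist -0.04656818554948927
```

View pics/j.png

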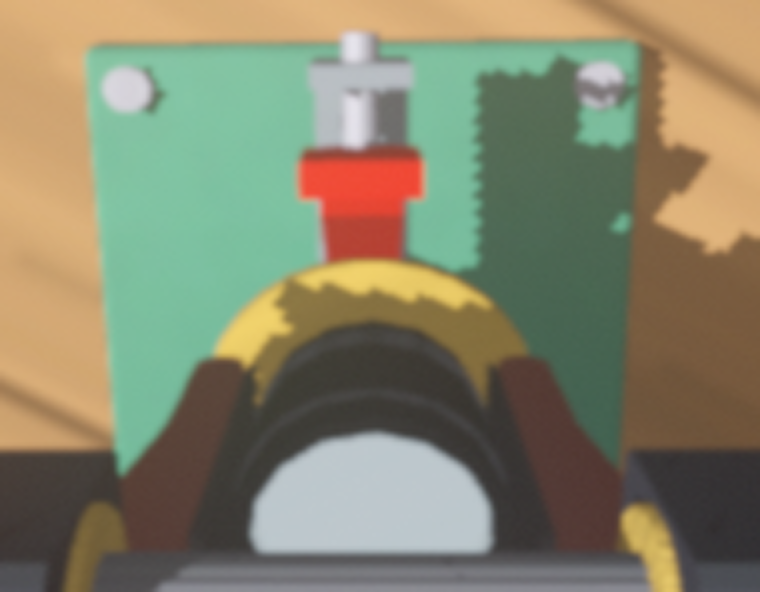

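View pics/j_side.png

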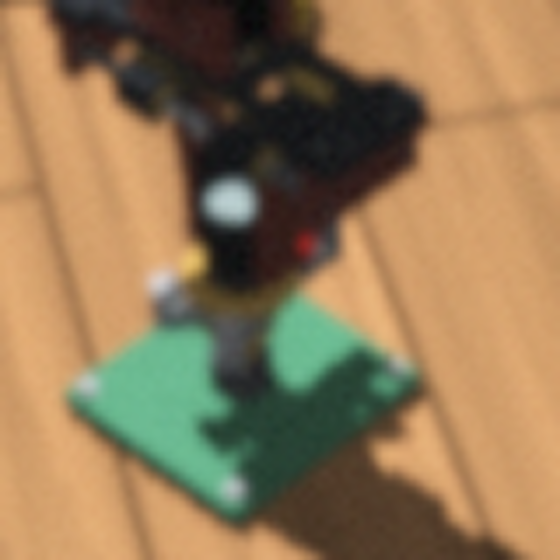

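```bash
cat >> h.py <<'E'
def lens():
    """lens axis (flange level) position relative to stand axis, in stand frame mm"""
    p,M,s=tool(); g=p+M@np.array([-.0007,0,.190]); a=np.radians(31.2); e=g[:2]-[.4839,.1463]
    ft=np.array(s['ft_force']); ex=np.array([np.cos(a),np.sin(a)]);ey=np.array([-ex[1],ex[0]])
    print('t',round(s['t'],2),'lens stand xy mm',(e@ex*1000).round(2),(e@ey*1000).round(2),'under z',(p+M@[0,0,.1952])[2].round(4),'tilt',M[:2,2].round(4),'F x y z',(ft[:2]@ex).round(1),(ft[:2]@ey).round(1),ft[2].round(1),'m',np.round(s['moment'],2),'w',round(s['gripper_width'],4), 'tool y in stand', (M[:2,1]@ey).round(2))
E
python3 -c "
from h import *
lens()"
```

```text
t 13.68 lens stand xy mm 4.19 -0.67 under z 0.0775 tilt [-0.0027 -0.0045] F x y z -7.1 -0.2 5.9 m [-0.76  1.2  -0.06] w 0.0358 tool y in stand -1.0
```

```bash
python3 -m inch '[{"tx":0.8,"ty":-0.6,"tz":0.2,"twist":0,"hand":-0.6},{"tx":1.5,"ty":-1.2,"tz":0.4,"twist":0,"hand":-0.6},{"tx":1.6,"ty":-1.2,"tz":1,"twist":0,"hand":-0.6},{"tx":1.6,"ty":-1.2,"tz":1.6,"twist":0,"hand":-0.6},{"tx":1.6,"ty":-1.2,"tz":2.2,"twist":0,"hand":-0.6},{"tx":1.6,"ty":-1.2,"tz":2.8,"twist":0,"hand":-0.6},{"tx":1.6,"ty":-1.2,"tz":3.2,"twist":0,"hand":-0.6},{"tx":1.6,"ty":-1.2,"tz":3.2,"twist":0,"hand":-0.6}]' 35
python3 -c "
from h import *
lens()"
```

```text
t: 14.35
ee_pos: [0.4895, 0.1507, 0.2709]
eef_rot: [3.138, 0.005, 0.542]
ft_force: [-7.0, -4.1, 9.7]
gripper_width: 0.0358
t 14.35 lens stand xy mm 5.49 0.22 under z 0.0757 tilt [-0.0023 -0.0052] F x y z -8.1 0.1 9.7 m [-0.76  1.23 -0.04] w 0.0358 tool y in stand -1.0
```

```bash
python3 - <<'E'
from h import *
im=r.capture('wrist'); cv2.imwrite('pics/k.png',cv2.resize(im[:,:,::-1][130:290,230:420],None,fx=4,fy=3.7,interpolation=cv2.INTER_CUBIC)); 
im=r.capture('side'); cv2.imwrite('pics/k_side.png',cv2.resize(im[:,:,::-1][140:200,255:315],None,fx=10,fy=10,interpolation=cv2.INTER_CUBIC))
im=r.capture('scene'); cv2.imwrite('pics/k_scene.png',cv2.resize(im[:,:,::-1][150:230,320:410],None,fx=8,fy=7,interpolation=cv2.INTER_CUBIC))
lens()
E
```

```text
t 14.5 lens stand xy mm 5.46 0.22 under z 0.0757 tilt [-0.0023 -0.0052] F x y z -8.0 0.6 9.5 m [-0.7   1.28 -0.01] w 0.0352 tool y in stand -1.0
```

View pics/k.png

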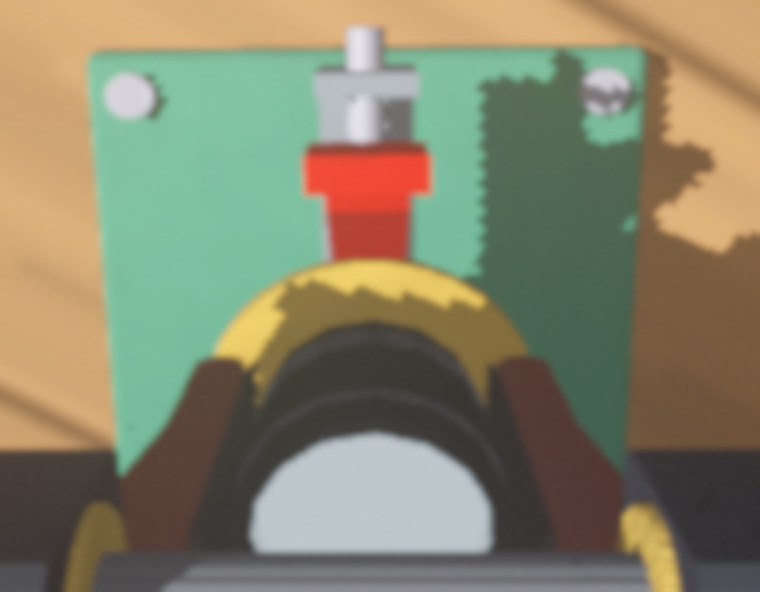

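View pics/k_side.png

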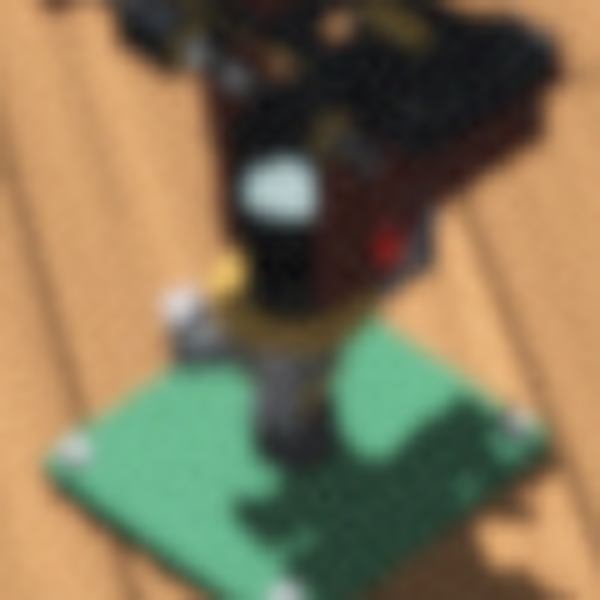

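View pics/k_scene.png

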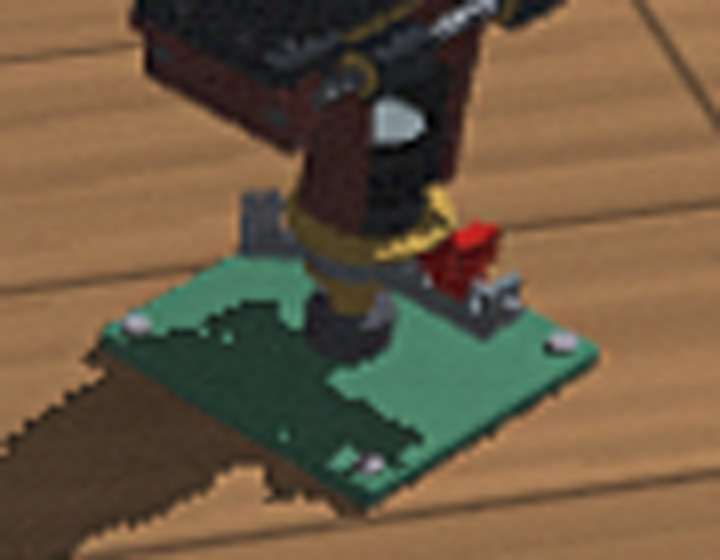

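```bash
python3 -m inch '[{"tx":0.2,"ty":0,"tz":0.4,"twist":0,"hand":-0.6},{"tx":0.2,"ty":0,"tz":0.8,"twist":0,"hand":-0.6},{"tx":0.2,"ty":0,"tz":1.2,"twist":0,"hand":-0.6},{"tx":0.2,"ty":0,"tz":1.6,"twist":0,"hand":-0.6},{"tx":0.2,"ty":0,"tz":2,"twist":0,"hand":-0.6},{"tx":0.2,"ty":0,"tz":2,"twist":0,"hand":-0.6},{"tx":0.2,"ty":0,"tz":2,"twist":0,"hand":-0.6},{"tx":0.2,"ty":0,"tz":2,"twist":0,"hand":-0.6}]' 35
python3 -c "
from h import *
lens()"
```

```text
t: 15.17
ee_pos: [0.4895, 0.1505, 0.2704]
eef_rot: [3.138, 0.004, 0.542]
ft_force: [-7.2, -4.6, 9.7]
gripper_width: 0.0355
t 15.17 lens stand xy mm 5.43 -0.05 under z 0.0752 tilt [-0.0018 -0.0057] F x y z -8.5 -0.2 9.7 m [-0.6   1.28 -0.02] w 0.0355 tool y in stand -1.0
```

```bash
python3 -m inch '[{"tx":0.5,"ty":0,"tz":1.5,"twist":0,"hand":-0.6},{"tx":0.5,"ty":0,"tz":2,"twist":0,"hand":-0.6},{"tx":0.5,"ty":0,"tz":2.5,"twist":0,"hand":-0.6},{"tx":0.5,"ty":0,"tz":3,"twist":0,"hand":-0.6},{"tx":0.5,"ty":0,"tz":3.5,"twist":0,"hand":-0.6},{"tx":0.5,"ty":0,"tz":4,"twist":0,"hand":-0.6},{"tx":0.5,"ty":0,"tz":4,"twist":0,"hand":-0.6},{"tx":0.5,"ty":0,"tz":4,"twist":0,"hand":-0.6}]' 35
python3 -c "
from h import *
lens()"
```

```text
t: 15.83
ee_pos: [0.4888, 0.1502, 0.2638]
eef_rot: [3.139, 0.012, 0.541]
ft_force: [-7.3, -4.4, -4.0]
gripper_width: 0.0356
t 15.83 lens stand xy mm 3.28 0.32 under z 0.0686 tilt [-0.0089 -0.0083] F x y z -8.6 0.0 -4.0 m [-0.81  1.46  0.03] w 0.0356 tool y in stand -1.0
```

```bash
python3 - <<'E'
from h import *
im=r.capture('wrist'); cv2.imwrite('pics/l.png',cv2.resize(im[:,:,::-1][130:290,230:420],None,fx=4,fy=3.7,interpolation=cv2.INTER_CUBIC)); 
im=r.capture('side'); cv2.imwrite('pics/l_side.png',cv2.resize(im[:,:,::-1][140:200,255:315],None,fx=10,fy=10,interpolation=cv2.INTER_CUBIC))
im=r.capture('scene'); cv2.imwrite('pics/l_scene.png',cv2.resize(im[:,:,::-1][150:230,320:410],None,fx=8,fy=7,interpolation=cv2.INTER_CUBIC))
lens()
E
```

```text
t 15.98 lens stand xy mm 3.27 0.33 under z 0.0686 tilt [-0.0089 -0.0083] F x y z -7.2 -0.6 -3.5 m [-0.77  1.41 -0.02] w 0.0357 tool y in stand -1.0
```

View pics/l.png

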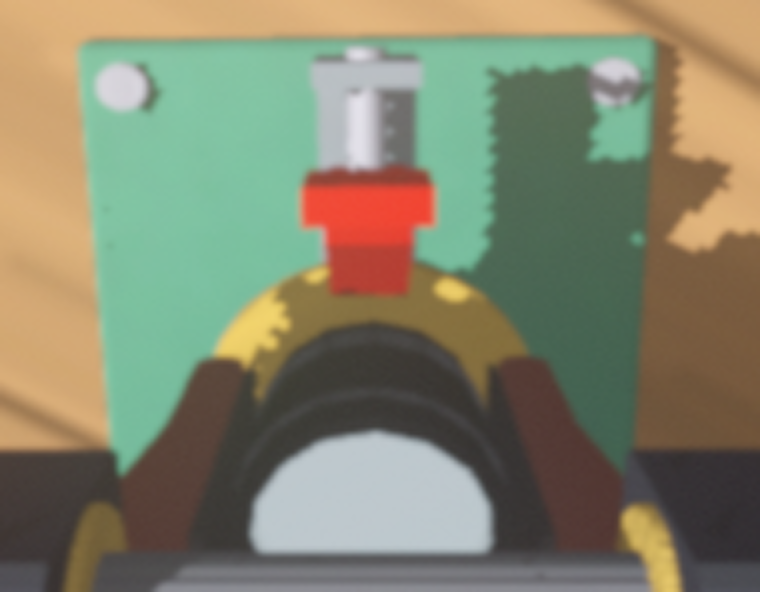

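View pics/l_side.png

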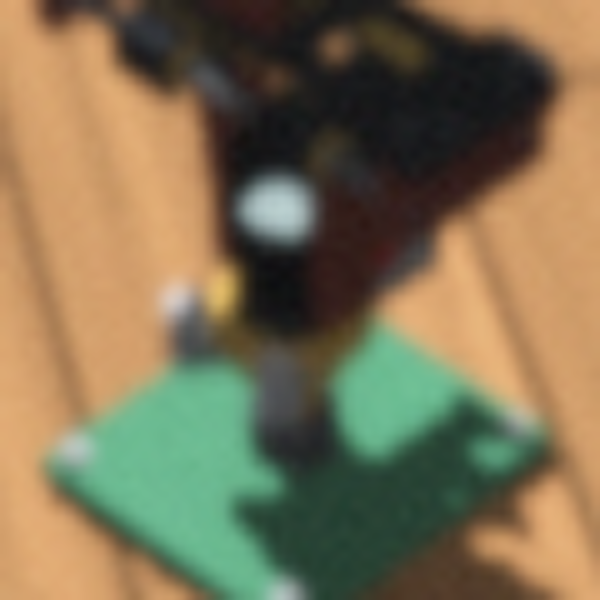

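View pics/l_scene.png

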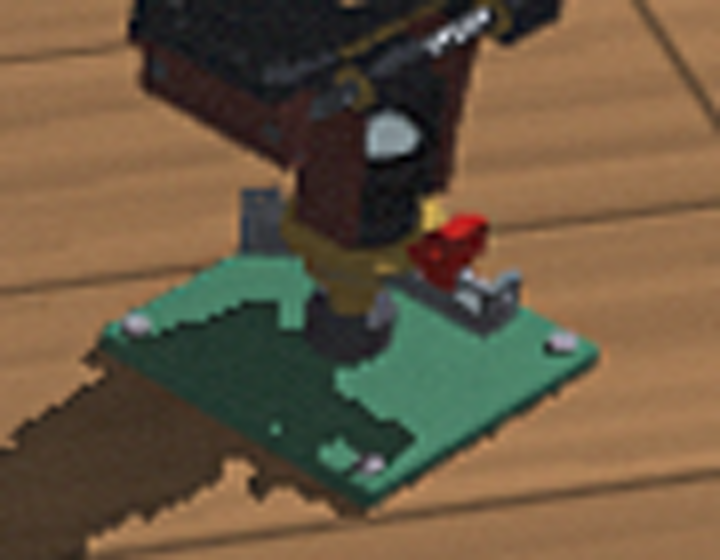

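```bash
python3 -m inch '[{"tx":0.7,"ty":0,"tz":0,"twist":0,"hand":-0.6},{"tx":1.4,"ty":0,"tz":0,"twist":0,"hand":-0.6},{"tx":1.8,"ty":0,"tz":0,"twist":0,"hand":-0.6},{"tx":1.8,"ty":0,"tz":0.2,"twist":0,"hand":-0.6},{"tx":1.8,"ty":0,"tz":0.4,"twist":0,"hand":-0.6},{"tx":1.8,"ty":0,"tz":0.6,"twist":0,"hand":-0.6},{"tx":1.8,"ty":0,"tz":0.6,"twist":0,"hand":-0.6},{"tx":1.8,"ty":0,"tz":0.6,"twist":0,"hand":-0.6}]' 35
python3 -c "
from h import *
lens()"
```

```text
t: 16.65
ee_pos: [0.4897, 0.1507, 0.2627]
eef_rot: [3.139, 0.016, 0.541]
ft_force: [-6.8, -4.0, 4.4]
gripper_width: 0.0355
t 16.65 lens stand xy mm 3.56 0.33 under z 0.0675 tilt [-0.0123 -0.01  ] F x y z -7.9 0.1 4.4 m [-0.86  1.48  0.  ] w 0.0355 tool y in stand -1.0
```

```bash
python3 -m inch '[{"tx":0.7,"ty":0,"tz":0.4,"twist":0,"hand":-0.6},{"tx":0.7,"ty":0,"tz":0.7,"twist":0,"hand":-0.6},{"tx":0.7,"ty":0,"tz":0.9,"twist":0,"hand":-0.6},{"tx":0.7,"ty":0,"tz":1.1,"twist":0,"hand":-0.6},{"tx":0.7,"ty":0,"tz":1.2,"twist":0,"hand":-0.6},{"tx":0.7,"ty":0,"tz":1.2,"twist":0,"hand":-0.6},{"tx":0.7,"ty":0,"tz":1.2,"twist":0,"hand":-0.6},{"tx":0.7,"ty":0,"tz":1.2,"twist":0,"hand":-0.6}]' 35
python3 - <<'E'
from h import *
lens()
im=r.capture('scene'); cv2.imwrite('pics/m_scene.png',cv2.resize(im[:,:,::-1][150:230,320:410],None,fx=8,fy=7,interpolation=cv2.INTER_CUBIC))
im=r.capture('wrist'); cv2.imwrite('pics/m.png',cv2.resize(im[:,:,::-1][130:290,230:420],None,fx=4,fy=3.7,interpolation=cv2.INTER_CUBIC)); 
E
```

```text
t: 17.32
ee_pos: [0.4899, 0.1508, 0.2622]
eef_rot: [3.139, 0.017, 0.541]
ft_force: [-7.3, -3.2, 6.5]
gripper_width: 0.0354
t 17.32 lens stand xy mm 3.51 0.28 under z 0.067 tilt [-0.0135 -0.0109] F x y z -7.9 1.1 6.5 m [-0.71  1.48  0.02] w 0.0354 tool y in stand -1.0
```

View pics/m_scene.png

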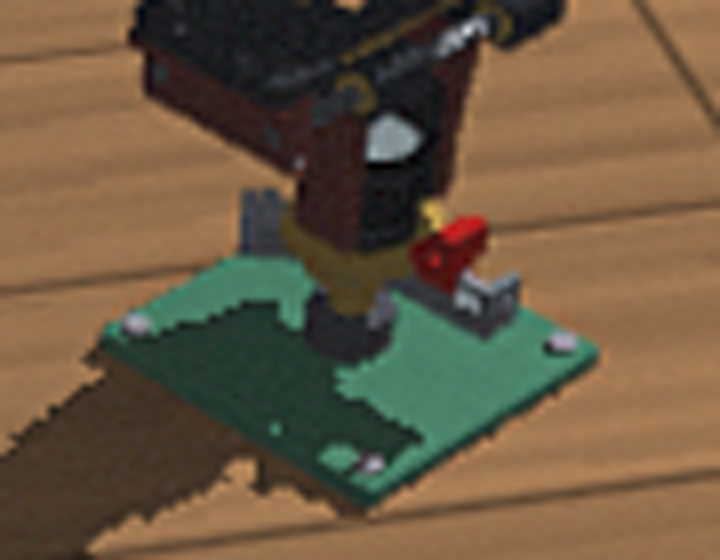

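View pics/m.png

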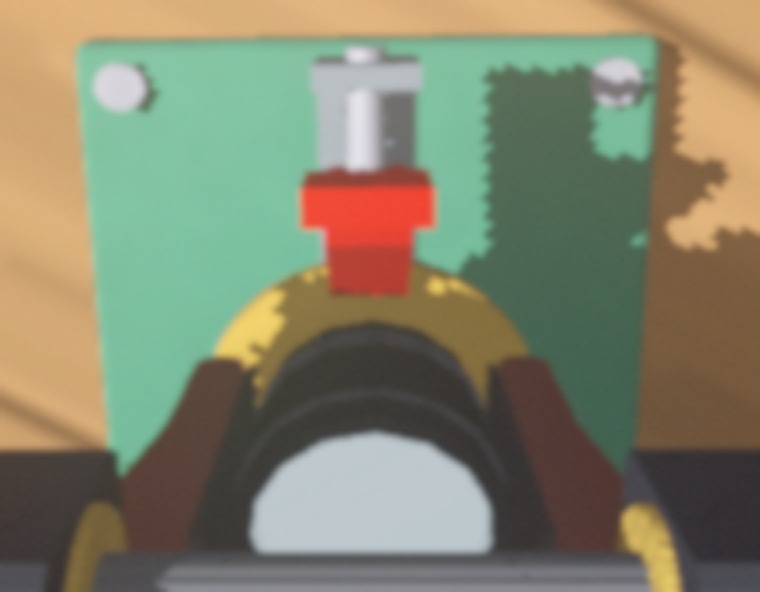

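Fz rose to +6.5 N and the red nose now overlaps the flange (zoomed (368,290)), so it is down on at least the red ball. I ease the grip so the spring can push the lens back under the fixed claws and level it.

```bash
python3 -m inch '[{"tx":0,"ty":0,"tz":0.5,"twist":0,"hand":-0.6},{"tx":0,"ty":0,"tz":0.5,"twist":0,"hand":-0.6},{"tx":0,"ty":0,"tz":0.5,"twist":0,"hand":-0.6},{"tx":0,"ty":0,"tz":0.5,"twist":0,"hand":-0.6},{"tx":0,"ty":0,"tz":0.5,"twist":0,"hand":-0.6},{"tx":0,"ty":0,"tz":0.5,"twist":0,"hand":-0.6},{"tx":0,"ty":0,"tz":0.5,"twist":0,"hand":-0.6},{"tx":0,"ty":0,"tz":0.5,"twist":0,"hand":-0.6}]' 3
python3 - <<'E'
from h import *
lens()
im=r.capture('wrist'); cv2.imwrite('pics/n.png',cv2.resize(im[:,:,::-1][130:290,230:420],None,fx=4,fy=3.7,interpolation=cv2.INTER_CUBIC)); 
E
```

```text
t: 18.08
ee_pos: [0.4899, 0.1508, 0.2615]
eef_rot: [3.139, 0.017, 0.541]
ft_force: [-2.6, -2.9, 1.2]
gripper_width: 0.0357
t 18.08 lens stand xy mm 3.46 0.31 under z 0.0664 tilt [-0.0137 -0.0109] F x y z -3.7 -1.2 1.2 m [-0.26  0.57 -0.01] w 0.0357 tool y in stand -1.0
```

View pics/n.png

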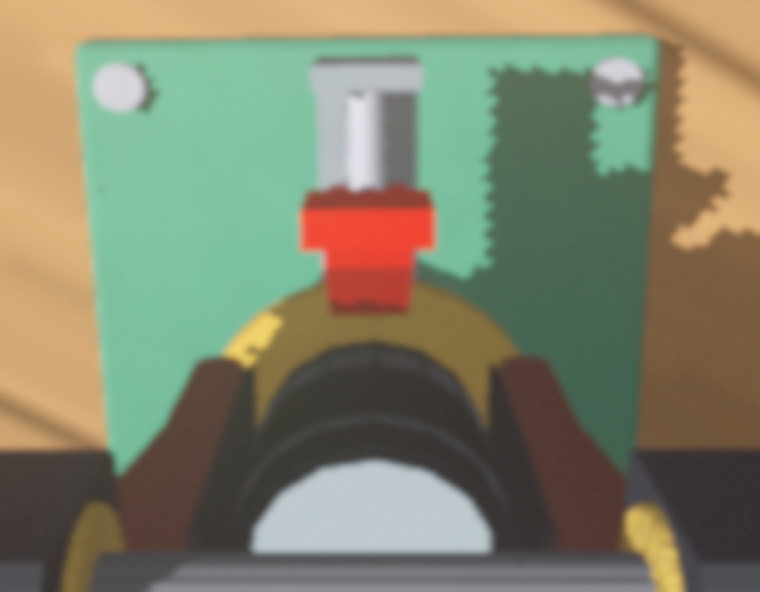

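The lens slid back under the claws: the flange arc moved from zoomed y 258 to 280. I open fully clear to check how it lies freely.

```bash
python3 -m inch '[{"tx":0,"ty":0,"tz":0,"twist":0,"hand":0.05},{"tx":0,"ty":0,"tz":0,"twist":0,"hand":0.05},{"tx":0,"ty":0,"tz":0,"twist":0,"hand":0.05},{"tx":-1,"ty":0,"tz":0,"twist":0,"hand":0.05},{"tx":-2,"ty":0,"tz":0,"twist":0,"hand":0.05},{"tx":-3,"ty":0,"tz":0,"twist":0,"hand":0.05},{"tx":-3,"ty":0,"tz":0,"twist":0,"hand":0.05},{"tx":-3,"ty":0,"tz":0,"twist":0,"hand":0.05}]' 3
python3 - <<'E'
from h import *
lens()
im=r.capture('wrist'); cv2.imwrite('pics/o.png',cv2.resize(im[:,:,::-1][130:290,230:420],None,fx=4,fy=3.7,interpolation=cv2.INTER_CUBIC)); 
im=r.capture('scene'); cv2.imwrite('pics/o_scene.png',cv2.resize(im[:,:,::-1][150:230,320:410],None,fx=8,fy=7,interpolation=cv2.INTER_CUBIC))
E
```

```text
t: 18.8
ee_pos: [0.4873, 0.1492, 0.2616]
eef_rot: [3.139, 0.017, 0.541]
ft_force: [-0.3, 0.0, 0.4]
gripper_width: 0.0459
t 18.8 lens stand xy mm 0.46 0.3 under z 0.0665 tilt [-0.0135 -0.0108] F x y z -0.3 0.2 0.4 m [0.01 0.17 0.04] w 0.0459 tool y in stand -1.0
```

View pics/o.png

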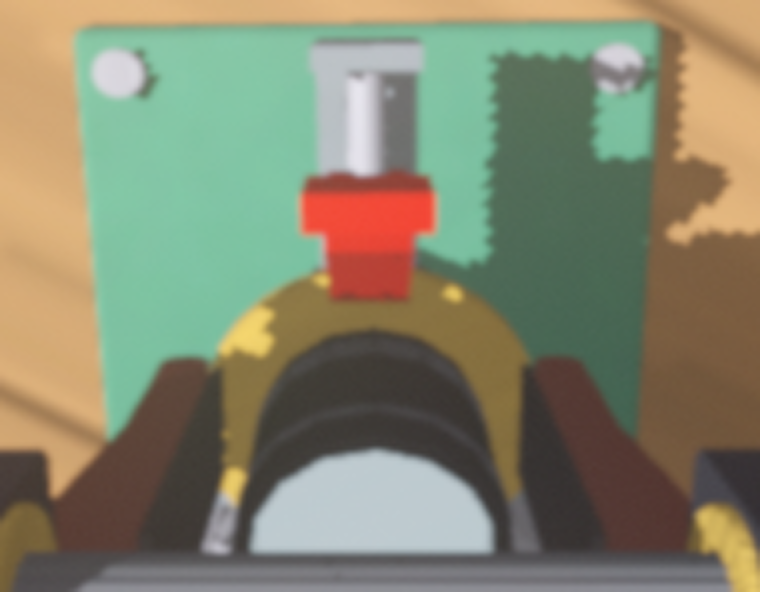

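View pics/o_scene.png

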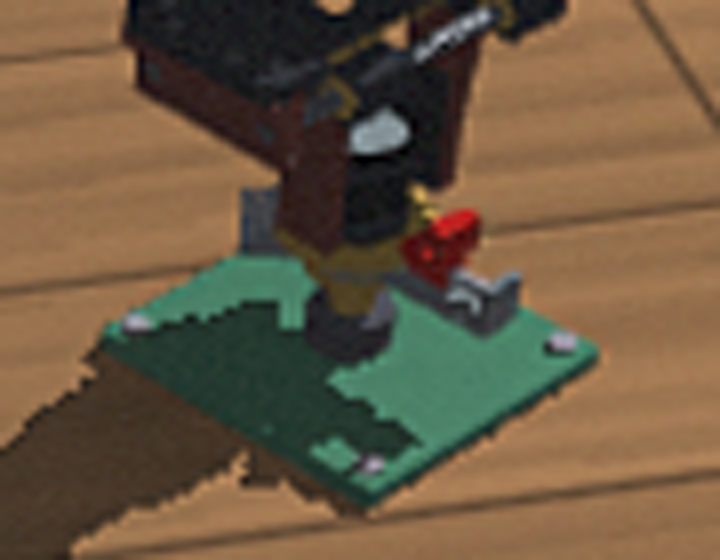

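```bash
python3 -m inch '[{"tx":0,"ty":0,"tz":0,"twist":0,"hand":0.2},{"tx":0,"ty":0,"tz":-4,"twist":0,"hand":0.2},{"tx":0,"ty":0,"tz":-15,"twist":0,"hand":0.2},{"tx":0,"ty":0,"tz":-35,"twist":0,"hand":0.2},{"tx":-10,"ty":0,"tz":-60,"twist":0,"hand":0.2},{"tx":-30,"ty":0,"tz":-70,"twist":0,"hand":0.2},{"tx":-50,"ty":0,"tz":-70,"twist":0,"hand":0.2},{"tx":-50,"ty":0,"tz":-70,"twist":0,"hand":0.2}]' 3
python3 - <<'E'
from h import *
lens()
ci=r.camera_info('wrist')
im=r.capture('wrist'); cv2.imwrite('pics/p.png',im[:,:,::-1]);cv2.imwrite('pics/p2.png',cv2.resize(im[:,:,::-1][50:230,220:420],None,fx=4,fy=3.3,interpolation=cv2.INTER_CUBIC)); 
np.save('ci_p.npy',{k:np.array(v).tolist() for k,v in ci.items()},allow_pickle=True)
im=r.capture('scene'); cv2.imwrite('pics/p_scene.png',cv2.resize(im[:,:,::-1][150:230,320:410],None,fx=8,fy=7,interpolation=cv2.INTER_CUBIC))
im=r.capture('side'); cv2.imwrite('pics/p_side.png',cv2.resize(im[:,:,::-1][140:200,255:315],None,fx=10,fy=10,interpolation=cv2.INTER_CUBIC))
E
```

```text
t: 19.57
ee_pos: [0.4441, 0.1234, 0.3353]
eef_rot: [3.138, 0.014, 0.54]
ft_force: [0.2, 0.3, -0.4]
gripper_width: 0.0531
t 19.57 lens stand xy mm -49.3 0.35 under z 0.1401 tilt [-0.0102 -0.0106] F x y z 0.3 0.2 -0.4 m [-0.08  0.16 -0.01] w 0.0531 tool y in stand -1.0
```

View pics/p2.png

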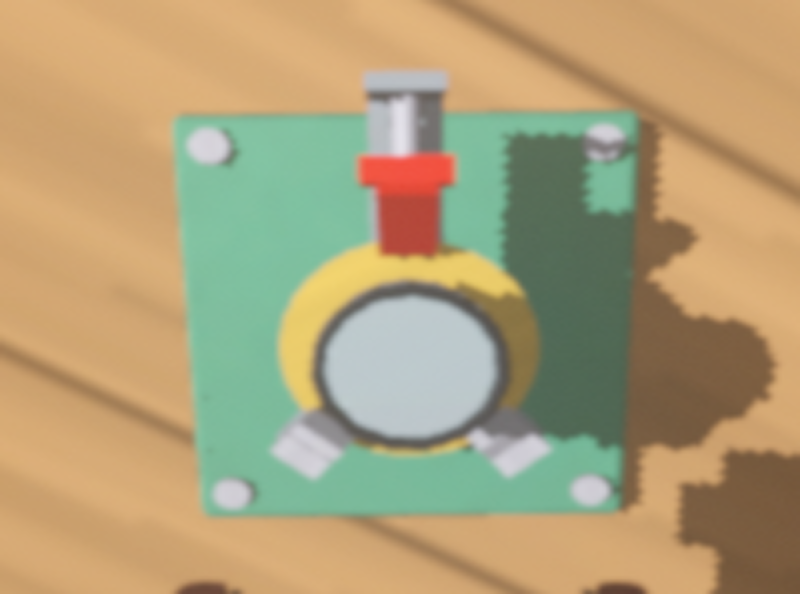

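View pics/p_scene.png

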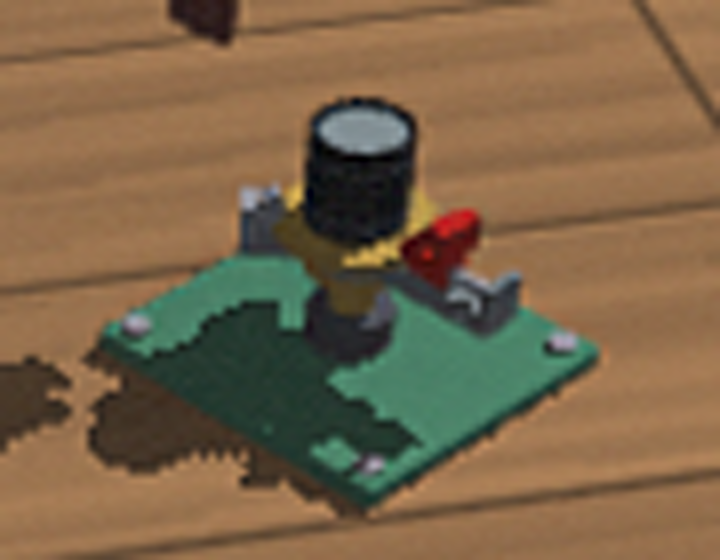

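View pics/p_side.png

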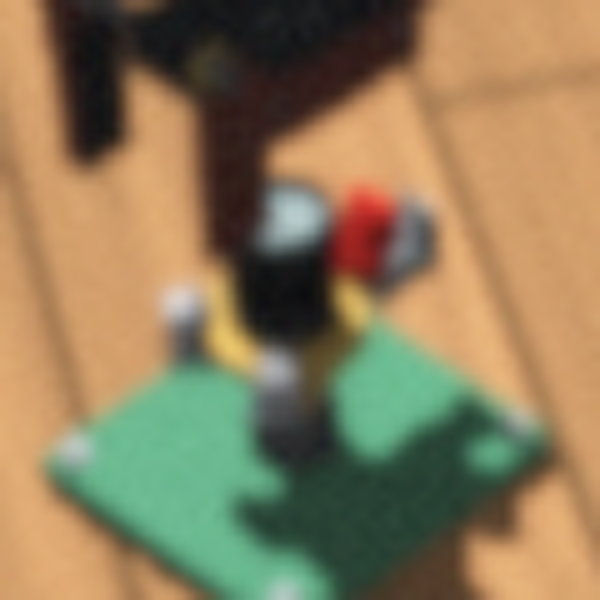

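The freed lens sits with its flange under the red claw (px (325,125)) and both fixed claws (px (299,182) and (347,182)). I check how level it is by fitting the model.

```bash
python3 - <<'E'
from h import *
from scipy.optimize import least_squares
ci=np.load('ci_p.npy',allow_pickle=True).item(); ci['tvec']=np.array(ci['tvec'])
im=cv2.imread('pics/p.png')
a=np.linspace(0,2*np.pi,120)
def ell(q,Rr,z):
  x,y,h,tx,ty=q; n=np.array([tx,ty,1]);n/=np.linalg.norm(n); u=np.cross(n,[0,1,0]);u/=np.linalg.norm(u);v=np.cross(n,u)
  return proj('w',np.array([x,y,h])+n*z+Rr*(np.cos(a)[:,None]*u+np.sin(a)[:,None]*v),ci)
def feat(q):
  f=ell(q,.028,.005);t=ell(q,.018,.050)
  return np.array([f[:,0].min(),f[:,0].max(),f[:,1].min(),f[:,1].max(),t[:,0].min(),t[:,0].max(),t[:,1].min(),t[:,1].max()])
m=np.array([289.5,355.25,122.7,187.3,298.5,347.5,135.2,185.8])
s=least_squares(lambda q:feat(q)-m,[.484,.146,.066,0,0],x_scale=[.01,.01,.01,.05,.05],diff_step=1e-4)
print(s.x.round(4),s.fun.round(2))
for t in([.484,.1463,.0655,0,0],[.484,.1463,.0655,.01,.006]): print(feat(t).round(1))
delta([0.4839,0.1463,.2616]);
E
```

```text
[0.4816 0.1453 0.0641 0.0187 0.0045] [ 0.79 -0.79 -0.17  0.12 -0.65  0.65  0.01  0.04]Traceback (most recent call last):
  File "<stdin>", line 15, in <module>
  File "<stdin>", line 10, in feat
  File "<stdin>", line 7, in ell
numpy._core._exceptions._UFuncOutputCastingError: Cannot cast ufunc 'divide' output from dtype('float64') to dtype('int64') with casting rule 'same_kind'
```

```bash
python3 -m inch '[{"tx":15,"ty":0.3,"tz":0,"twist":0,"hand":-1},{"tx":30,"ty":0.3,"tz":0,"twist":0,"hand":-1},{"tx":42,"ty":0.3,"tz":5,"twist":0,"hand":-1},{"tx":45,"ty":0.3,"tz":15,"twist":0,"hand":-1},{"tx":45,"ty":0.3,"tz":22,"twist":0,"hand":-1},{"tx":45,"ty":0.3,"tz":28,"twist":0,"hand":-1},{"tx":45,"ty":0.3,"tz":30,"twist":0,"hand":-1},{"tx":45,"ty":0.3,"tz":30,"twist":0,"hand":-1}]' 20
python3 - <<'E'
from h import *
lens();delta([.4839,.1463,.2975])
im=r.capture('wrist'); cv2.imwrite('pics/q.png',im[:,:,::-1])
E
```

```text
t: 20.38
ee_pos: [0.4836, 0.1468, 0.3011]
eef_rot: [3.14, 0.018, 0.541]
ft_force: [0.7, -0.2, -0.2]
gripper_width: 0.003
t 20.38 lens stand xy mm -4.14 0.21 under z 0.106 tilt [-0.0143 -0.0109] F x y z 0.5 -0.5 -0.2 m [-0.07  0.18  0.05] w 0.003 tool y in stand -1.0
t 20.38 p [0.4836 0.1468 0.3011] ft [ 0.68 -0.22 -0.24] w 0.003 q [ 0.23 -0.15  1.65 -0.01  1.66  1.26] delta [0.1 0.6 3.6] twist None
```

View pics/q.png

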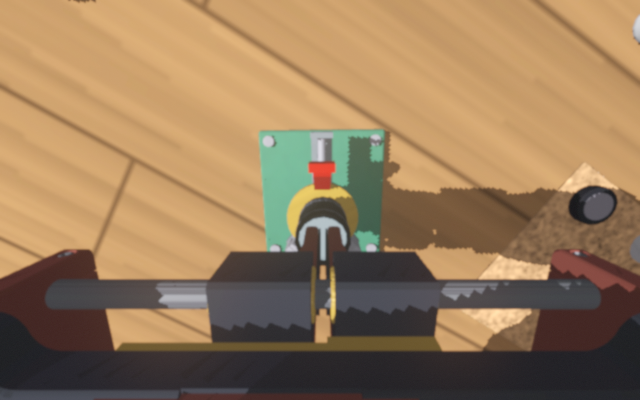

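The closed fingertips are over the glass at px (322,240). I feel down gently.

```bash
python3 -m inch '[{"tx":0,"ty":0,"tz":0.4,"twist":0,"hand":-1},{"tx":0,"ty":0,"tz":0.8,"twist":0,"hand":-1},{"tx":0,"ty":0,"tz":1.2,"twist":0,"hand":-1},{"tx":0,"ty":0,"tz":1.6,"twist":0,"hand":-1},{"tx":0,"ty":0,"tz":2,"twist":0,"hand":-1},{"tx":0,"ty":0,"tz":2.5,"twist":0,"hand":-1},{"tx":0,"ty":0,"tz":2.5,"twist":0,"hand":-1},{"tx":0,"ty":0,"tz":2.5,"twist":0,"hand":-1}]' 20
python3 -c "
from h import *
lens()"
```

```text
t: 21.1
ee_pos: [0.4837, 0.1467, 0.2999]
eef_rot: [3.139, 0.016, 0.541]
ft_force: [-0.2, -0.8, 2.8]
gripper_width: 0.0007
t 21.1 lens stand xy mm -3.71 0.02 under z 0.1047 tilt [-0.0124 -0.0105] F x y z -0.6 -0.6 2.8 m [-0.14  0.22  0.  ] w 0.0007 tool y in stand -1.0
```

```bash
python3 -m inch '[{"tx":0,"ty":0,"tz":0.2,"twist":0,"hand":-1},{"tx":0,"ty":0,"tz":0.4,"twist":0,"hand":-1},{"tx":0,"ty":0,"tz":0.6,"twist":0,"hand":-1},{"tx":0,"ty":0,"tz":0.8,"twist":0,"hand":-1},{"tx":0,"ty":0,"tz":1,"twist":0,"hand":-1},{"tx":0,"ty":0,"tz":1,"twist":0,"hand":-1},{"tx":0,"ty":0,"tz":1,"twist":0,"hand":-1},{"tx":0,"ty":0,"tz":1,"twist":0,"hand":-1}]' 20
python3 -c "
from h import *
lens()"
```

```text
t: 21.77
ee_pos: [0.4837, 0.1468, 0.2995]
eef_rot: [3.139, 0.015, 0.541]
ft_force: [-1.9, -1.3, 4.9]
gripper_width: 0.0003
t 21.77 lens stand xy mm -3.54 -0.03 under z 0.1043 tilt [-0.0117 -0.0103] F x y z -2.3 -0.1 4.9 m [-0.09  0.38  0.  ] w 0.0003 tool y in stand -1.0
```

```bash
python3 -m inch '[{"tx":0,"ty":0,"tz":0.6,"twist":0,"hand":-1},{"tx":0,"ty":0,"tz":1.0,"twist":0,"hand":-1},{"tx":0,"ty":0,"tz":1.3,"twist":0,"hand":-1},{"tx":0,"ty":0,"tz":1.6,"twist":0,"hand":-1},{"tx":0,"ty":0,"tz":1.9,"twist":0,"hand":-1},{"tx":0,"ty":0,"tz":2.2,"twist":0,"hand":-1},{"tx":0,"ty":0,"tz":2.2,"twist":0,"hand":-1},{"tx":0,"ty":0,"tz":2.2,"twist":0,"hand":-1}]' 20
python3 -c "
from h import *
lens()"
```

```text
t: 22.43
ee_pos: [0.4837, 0.1467, 0.2989]
eef_rot: [3.138, 0.014, 0.541]
ft_force: [-3.7, -1.2, 9.8]
gripper_width: 0.0006
t 22.43 lens stand xy mm -3.3 -0.15 under z 0.1038 tilt [-0.01 -0.01] F x y z -3.8 0.9 9.8 m [-0.21  0.72  0.05] w 0.0006 tool y in stand -1.0
```

```bash
python3 -m inch '[{"tx":0,"ty":0,"tz":1.2,"twist":0,"hand":-1},{"tx":0,"ty":0,"tz":1.6,"twist":0,"hand":-1},{"tx":0,"ty":0,"tz":2.0,"twist":0,"hand":-1},{"tx":0,"ty":0,"tz":2.4,"twist":0,"hand":-1},{"tx":0,"ty":0,"tz":2.7,"twist":0,"hand":-1},{"tx":0,"ty":0,"tz":2.7,"twist":0,"hand":-1},{"tx":0,"ty":0,"tz":2.7,"twist":0,"hand":-1},{"tx":0,"ty":0,"tz":2.7,"twist":0,"hand":-1}]' 20
python3 -c "
from h import *
lens()"
```

```text
t: 23.1
ee_pos: [0.4835, 0.1467, 0.2986]
eef_rot: [3.137, 0.012, 0.541]
ft_force: [-4.1, -0.4, 12.9]
gripper_width: 0.0004
t 23.1 lens stand xy mm -3.09 -0.26 under z 0.1034 tilt [-0.0081 -0.0096] F x y z -3.7 1.8 12.9 m [-0.26  0.98 -0.04] w 0.0004 tool y in stand -1.0
```

```bash
python3 -m inch '[{"tx":0,"ty":0,"tz":-5,"twist":0,"hand":-1},{"tx":0,"ty":0,"tz":-15,"twist":0,"hand":-1},{"tx":-10,"ty":0,"tz":-25,"twist":0,"hand":-0.5},{"tx":-30,"ty":0,"tz":-30,"twist":0,"hand":-0.5},{"tx":-55,"ty":0,"tz":-30,"twist":0,"hand":0},{"tx":-70,"ty":0,"tz":-30,"twist":0,"hand":0.2},{"tx":-70,"ty":0,"tz":-30,"twist":0,"hand":0.2},{"tx":-70,"ty":0,"tz":-30,"twist":0,"hand":0.2}]' 20
python3 - <<'E'
from h import *
lens()
r.capture('side')
ci=r.camera_info('wrist')
im=r.capture('wrist'); cv2.imwrite('pics/s.png',im[:,:,::-1]);cv2.imwrite('pics/s2.png',cv2.resize(im[:,:,::-1][20:220,220:420],None,fx=4,fy=3,interpolation=cv2.INTER_CUBIC)); 
np.save('ci_s.npy',{k:np.array(v).tolist() for k,v in ci.items()},allow_pickle=True)
im=r.capture('scene'); cv2.imwrite('pics/s_scene.png',cv2.resize(im[:,:,::-1][150:230,320:410],None,fx=8,fy=7,interpolation=cv2.INTER_CUBIC))
lens()
E
```

```text
t: 23.77
ee_pos: [0.4237, 0.1109, 0.3297]
eef_rot: [3.137, 0.011, 0.54]
ft_force: [-0.1, -0.4, -0.2]
gripper_width: 0.0371
t 23.77 lens stand xy mm -72.58 0.03 under z 0.1345 tilt [-0.0069 -0.0093] F x y z -0.3 -0.3 -0.2 m [-0.06  0.14  0.  ] w 0.0371 tool y in stand -1.0
t 23.92 lens stand xy mm -72.12 0.17 under z 0.134 tilt [-0.0084 -0.0095] F x y z -0.3 0.2 -0.3 m [-0.02  0.14 -0.02] w 0.049 tool y in stand -1.0
```

View pics/s2.png

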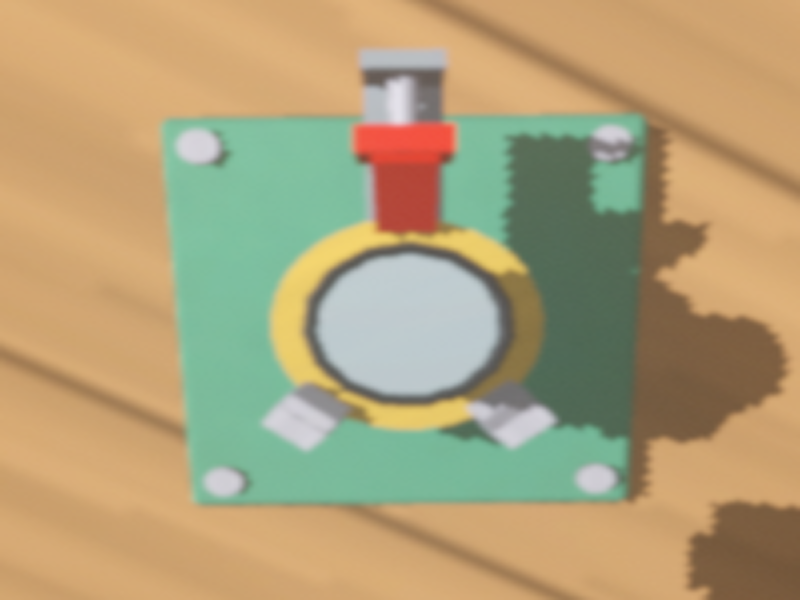

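View pics/s_scene.png

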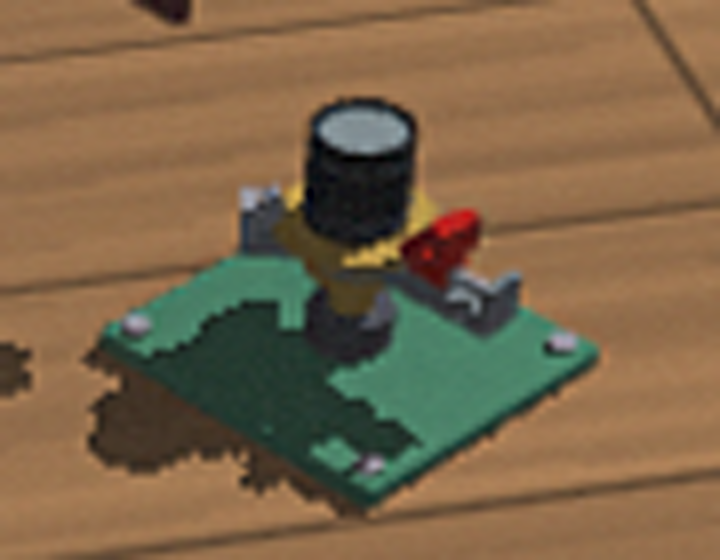

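```bash
python3 - <<'E'
from h import *
from scipy.optimize import least_squares
a=np.linspace(0,2*np.pi,200)
def run(fn,m):
  ci=np.load(fn,allow_pickle=True).item(); ci['tvec']=np.array(ci['tvec'])
  def ell(q,Rr,z):
    x,y,h,tx,ty=q; n=np.array([tx,ty,1.]);n=n/np.linalg.norm(n); u=np.cross(n,[0,1.,0]);u/=np.linalg.norm(u);v=np.cross(n,u)
    return proj('w',np.array([x,y,h])+n*z+Rr*(np.cos(a)[:,None]*u+np.sin(a)[:,None]*v),ci)
  def feat(q):
    f=ell(q,.028,.005);t=ell(q,.018,.050)
    return np.array([f[:,0].min(),f[:,0].max(),f[:,1].min(),f[:,1].max(),t[:,0].min(),t[:,0].max(),t[:,1].min(),t[:,1].max()])
  s=least_squares(lambda q:feat(q)-m,[.484,.146,.066,0,0],x_scale=[.01,.01,.01,.05,.05],diff_step=1e-4)
  J=s.jac; cov=np.sqrt(np.diag(np.linalg.inv(J.T@J)))*.4
  e=np.array([np.cos(np.radians(31.2)),np.sin(np.radians(31.2))])
  print(s.x.round(4),s.fun.round(2),'sig',cov.round(4),'tilt along x,y deg',np.degrees(s.x[3:]@e).round(2),np.degrees(s.x[3:]@[-e[1],e[0]]).round(2))
  s2=least_squares(lambda q:feat([*q,0,0])-m,[.484,.146,.066],x_scale=.01,diff_step=1e-4); print('level fit',s2.x.round(4),s2.fun.round(2))
run('ci_p.npy',np.array([289.5,355.25,122.7,187.3,298.5,347.5,135.2,185.8]))
run('ci_s.npy',np.array([287.25,356.5,92.3,163.7,296,349,101,154.7]))
E
```

```text
[0.4816 0.1453 0.0641 0.0188 0.0044] [ 0.79 -0.79 -0.17  0.12 -0.65  0.65  0.01  0.03] sig [0.0003 0.0003 0.0011 0.0068 0.0068] tilt along x,y deg 1.05 -0.34
level fit [0.4822 0.1454 0.064 ] [ 0.97 -0.59 -0.73 -0.5  -0.78  0.48  0.58  0.43]
[ 4.816e-01  1.453e-01  6.560e-02  1.240e-02 -3.000e-04] [ 0.73 -0.73  0.56 -0.68 -0.39  0.39 -0.93  1.04] sig [0.0002 0.0002 0.001  0.0063 0.0064] tilt along x,y deg 0.6 -0.38
level fit [0.482  0.1453 0.0656] [ 0.95 -0.5   0.18 -1.03 -0.56  0.19 -0.61  1.32]
```

```bash
python3 - <<'E'
from h import *
ci=np.load('ci_s.npy',allow_pickle=True).item(); ci['tvec']=np.array(ci['tvec'])
px=[(199,147),(611,142),(597,478),(223,481)]
S=np.array([ray('w',(220+a/4,20+b/3),.014,ci) for a,b in px]);print(S.mean(0), np.linalg.norm(S-np.roll(S,1,0),axis=1))
def rel(h):  # points in image -> stand coords
  c=S.mean(0)[:2]; d=(S[0]+S[1]-S[2]-S[3])[:2]; d/=np.linalg.norm(d); n=np.array([-d[1],d[0]])
  for nm,(a,b),z in(('red nose tip',(406,233),h+.0086),('red head back top',(404,125),h+.028),('flange c',(407.5,324),h+.005),('top c',(410,323.5),h+.05)):
    q=ray('w',(220+a/4,20+b/3),z,ci)[:2]-c; print(h,nm,(q@d*1000).round(1),(q@n*1000).round(1))
rel(.0655)
ci=np.load('ci_e.npy',allow_pickle=True).item(); ci['tvec']=np.array(ci['tvec'])
S=np.array([ray('w',u,0.014,ci) for u in [(276.75,78),(373.25,77.3),(369.5,181.7),(281.25,182.7)]]);c=S.mean(0)[:2]; d=(S[0]+S[1]-S[2]-S[3])[:2]; d/=np.linalg.norm(d)
for nm,(a,b),z in(('rest head back top',(403,102),.0655+.028),('rest nose',(404,198),.0741)): print(nm,((ray('w',(225+a/4,40+b/3),z,ci)[:2]-c)@d*1000).round(1))
E
```

```text
[0.48343429 0.14618455 0.014     ] [0.10949854 0.09993756 0.11006785 0.10033102]
0.0655 red nose tip 22.1 0.2
0.0655 red head back top 44.0 0.3
0.0655 flange c -1.1 0.2
0.0655 top c -1.0 -0.1
rest head back top 43.8
rest nose 22.0
```

```bash
python3 -m inch '[{"tx":15,"ty":0,"tz":0,"twist":0,"hand":-1},{"tx":35,"ty":0,"tz":0,"twist":0,"hand":-1},{"tx":48,"ty":0,"tz":5,"twist":0,"hand":-1},{"tx":51,"ty":0,"tz":12,"twist":0,"hand":-1},{"tx":51,"ty":0,"tz":18,"twist":0,"hand":-1},{"tx":51,"ty":0,"tz":22,"twist":0,"hand":-1},{"tx":51,"ty":0,"tz":25,"twist":0,"hand":-1},{"tx":51,"ty":0,"tz":25,"twist":0,"hand":-1}]' 20
python3 -c "
from h import *
lens();delta([.484,.146,.3002])"
```

```text
t: 24.58
ee_pos: [0.4673, 0.137, 0.3026]
eef_rot: [3.138, 0.014, 0.541]
ft_force: [-0.5, -0.2, -1.1]
gripper_width: 0.0032
t 24.58 lens stand xy mm -22.27 -0.03 under z 0.1074 tilt [-0.0099 -0.0099] F x y z -0.5 0.1 -1.1 m [-0.02  0.12 -0.  ] w 0.0032 tool y in stand -1.0
t 24.58 p [0.4673 0.137  0.3026] ft [-0.52 -0.16 -1.1 ] w 0.0032 q [ 0.22 -0.21  1.7  -0.01  1.66  1.25] delta [19.   0.8  2.2] twist None
```

```bash
python3 -m inch '[{"tx":0,"ty":0,"tz":0.5,"twist":0,"hand":-1},{"tx":0,"ty":0,"tz":1,"twist":0,"hand":-1},{"tx":0,"ty":0,"tz":1.5,"twist":0,"hand":-1},{"tx":0,"ty":0,"tz":2,"twist":0,"hand":-1},{"tx":0,"ty":0,"tz":2.5,"twist":0,"hand":-1},{"tx":0,"ty":0,"tz":3,"twist":0,"hand":-1},{"tx":0,"ty":0,"tz":3,"twist":0,"hand":-1},{"tx":0,"ty":0,"tz":3,"twist":0,"hand":-1}]' 20
python3 -c "
from h import *
lens()"
```

```text
t: 25.25
ee_pos: [0.4673, 0.137, 0.3]
eef_rot: [3.138, 0.013, 0.541]
ft_force: [-0.6, -0.5, 2.1]
gripper_width: 0.0006
t 25.25 lens stand xy mm -22.21 -0.08 under z 0.1048 tilt [-0.0094 -0.0099] F x y z -0.8 -0.2 2.1 m [-0.05  0.23 -0.08] w 0.0006 tool y in stand -1.0
```

```bash
python3 -m inch '[{"tx":0,"ty":0,"tz":0.5,"twist":0,"hand":-1},{"tx":0,"ty":0,"tz":1,"twist":0,"hand":-1},{"tx":0,"ty":0,"tz":1.5,"twist":0,"hand":-1},{"tx":0,"ty":0,"tz":1.8,"twist":0,"hand":-1},{"tx":0,"ty":0,"tz":1.8,"twist":0,"hand":-1},{"tx":0,"ty":0,"tz":1.8,"twist":0,"hand":-1},{"tx":0,"ty":0,"tz":1.8,"twist":0,"hand":-1},{"tx":0,"ty":0,"tz":1.8,"twist":0,"hand":-1}]' 20
python3 -c "
from h import *
lens()"
```

```text
t: 25.92
ee_pos: [0.4673, 0.1369, 0.2993]
eef_rot: [3.138, 0.012, 0.541]
ft_force: [-2.5, 0.1, 7.0]
gripper_width: 0.0003
t 25.92 lens stand xy mm -22.05 -0.16 under z 0.1042 tilt [-0.0083 -0.0097] F x y z -2.1 1.4 7.0 m [-0.19  0.54 -0.02] w 0.0003 tool y in stand -1.0
```

Pressing on the fixed-claw side gives the same height and stiffness as pressing at the centre: 7 N at z 0.2993 versus about 0.2992. So the lens is level and does not rock. I retreat and do a last look.

```bash
python3 -m inch '[{"tx":0,"ty":0,"tz":-5,"twist":0,"hand":-1},{"tx":0,"ty":0,"tz":-15,"twist":0,"hand":-1},{"tx":-5,"ty":0,"tz":-35,"twist":0,"hand":-1},{"tx":-20,"ty":0,"tz":-60,"twist":0,"hand":-1},{"tx":-40,"ty":0,"tz":-80,"twist":0,"hand":-1},{"tx":-50,"ty":0,"tz":-80,"twist":0,"hand":-1},{"tx":-50,"ty":0,"tz":-80,"twist":0,"hand":-1},{"tx":-50,"ty":0,"tz":-80,"twist":0,"hand":-1}]' 20
python3 - <<'E'
from h import *
lens()
im=r.capture('wrist'); cv2.imwrite('pics/z.png',im[:,:,::-1])
im=r.capture('scene'); cv2.imwrite('pics/z_scene.png',im[:,:,::-1])
lens()
E
```

```text
t: 26.58
ee_pos: [0.4251, 0.112, 0.3804]
eef_rot: [3.137, 0.011, 0.54]
ft_force: [-0.6, 0.1, -0.1]
gripper_width: 0.0002
t 26.58 lens stand xy mm -70.87 0.28 under z 0.1852 tilt [-0.007  -0.0093] F x y z -0.5 0.4 -0.1 m [-0.04  0.15 -0.  ] w 0.0002 tool y in stand -1.0
t 26.68 lens stand xy mm -70.93 0.48 under z 0.1839 tilt [-0.0096 -0.0098] F x y z -0.6 -0.1 -0.1 m [-0.01  0.08  0.  ] w 0.0004 tool y in stand -1.0
```

View pics/z.png

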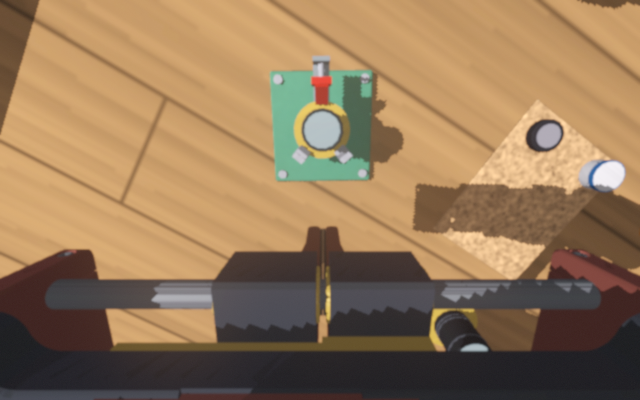

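View pics/z_scene.png

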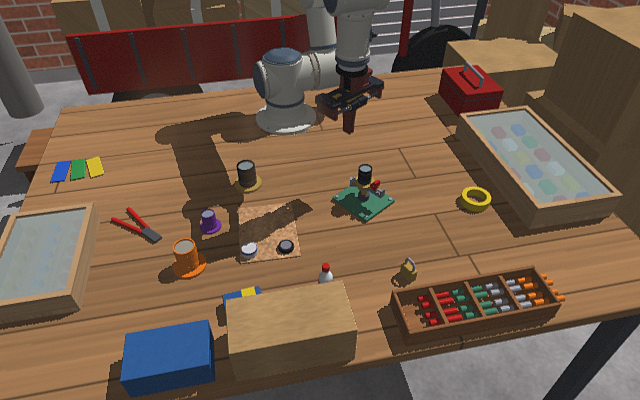

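The lens stands upright in the stand (px (365,175) in the scene, (322,130) in the wrist view). The bystanders are where they were and the arm is clear.

```bash
python3 -c "
from cell import r
print(r.hand_in(), r.get_state()['t'])"
```

```text
the job is handed in; nothing more can be done
the job is handed in; nothing more can be done
```

I took the small black-barrelled lens off the mat and seated it in the three-point stand, then handed the job in about 27 s into the 59 s allowed. It went down about 5 mm off the axis towards the red claw. I eased the grip so the red claw pushed it back under the fixed claws, let go, and pressed on the glass with the closed fingertips.

**Checks that agreed:**
- **Press:** the final press peaked at 12.9 N, inside the 10 to 15 N range.
- **Level and rocking:** a second press of 7 N on the fixed-claw side met the glass within about 0.1 mm of the same height and with similar stiffness. I took that as level and not rocking.
- **Claws:** in the pictures all three claws overlap the flange, and the red claw is back close to rest.
- **Surroundings:** the bystanders on and around the mat look unmoved, and the arm was clear of everything at hand-in.

**Checks that disagreed or were weak:**
- **Tilt from the pictures:** fitting the lens in the wrist pictures gave 0.6° to 1° of tilt, within roughly 1 to 2.5 times its error; I relied on the press test instead.
- **Centring from the pictures:** the lens measured 1 to 2 mm off the stand axis towards the fixed claws. The claw geometry should not allow that, so I put it down to measurement bias.
- **Height:** the glass top was felt about 1.8 mm higher than the lowering heights implied; I did not find the cause.
- **Insertion:** the flange snapped past the red claw in one 6.6 mm drop. The last force readings before and after it were 9.7 N and −4 N, and I did not see the force in between.

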